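# Empty the sample cups and nest them

## Robot

A 7-joint arm with a two-finger parallel gripper is mounted at the origin on the work surface; the furniture and walls round the work are solid. World frame = base frame: x ahead of the robot, y to its left, z up, the work surface at z = 0. Lengths are in m, angles in rad, forces in N, time in s.
With the tool pointing down it reaches from about 0.425 to 0.925 m from the base axis. Payload 6.8 kg.
Tool frame: the origin (TCP) lies on the centre line of the jaws, within the pads' length; the fingertips stand 14 mm ahead of it and the grasp point (between the pads) lies 5 mm behind it (r.tips_ahead is the distance from the TCP to the fingertips, in m); z points along the fingers, y is the line along which they close (so a half turn about z gives the same grasp; the last joint's range is limited). The gripper opens to 85 mm and grips with 20 to 120 N. Pads are 22 mm wide; open, the fingers measure 114 mm over their backs; the gripper's body (76 mm by 85 mm) begins 54 mm behind the grasp point. The pads swing forward as they close: fully open they stand 13 mm farther back than shut.
Start: joints at [-1.282, 0.477, 0.022, 1.555, -0.011, 1.109, -0.083], TCP at [0.261, 0.623, 0.245] pointing down, gripper open.
Joint ranges: [-2.96, 2.96], [-0.34, 2.1], [-1.41, 1.46], [0.24, 2.44], [-1.37, 4.51], [0.17, 1.92], [-2.96, 2.96]. Speed limits (rad/s): [2.39, 2.39, 3.14, 3.14, 3.14, 3.14, 3.14].

## Interface

Orientations are given as a rotation vector (axis times angle).
In Python, from bench import r, eyes gives the robot as it stands.
- The arm moves only by the tool step_arm, never from a script. Its argument "rows" is a list of rows, each a list of 6 numbers: the shift along the world's x, y, z in units of 60 cm (1.0 is 60 cm), then the turn, a rotation vector about the world's x, y, z in units of pi rad (1.0 is pi rad). In form: [[x, y, z, rx, ry, rz], ...]. A call has 1 to 5 rows; each row is the pose to reach, as a shift and turn from the pose commanded when the call began, turning the shorter way round; what a row does not reach only later rows make up. A row lasts 1/12 s, in which the tool goes at most 41.7 mm and 7.16 degrees, less where a joint would pass 70% of its speed; a pose out of reach is approached as far as the arm can. A call with a number of a shift or a turn outside -1 to 1 is refused whole. A call with a gripper value outside its range is refused whole. "jaw" is the closure, from 0 (fully open) to 1 (shut), set as the call begins (left out, the last holds). The fingers move at their own pace and stop on an object; "squeeze" is the grip in N (left out, the last holds). Time passes only in rows, so rows that repeat a pose let the fingers close. It gives the time, the measured TCP pose, the force, the opening and the grip force at its end, in the units of the state.
- r.get_obs(): the state, without advancing time (a new reading comes with each control period).
- eyes.grab_frame(name): name is "scene" or "top" or "wrist"; returns the picture (420x560x3 uint8, red, green, blue); there is no depth.
- eyes.camera_info(name): a dict with "mtx" (3x3 intrinsics, pixels), "k1" (the pictures are not rectified: a ray, as slopes to the right and down, at radius r is drawn at 1 + k1 r^2 times it, then the intrinsics apply), "extrinsics" (4x4, takes a point from camera to world coordinates); the wrist camera has in their place "tool_from_camera" (4x4, takes a point from camera to tool coordinates, whose origin is the TCP and whose axes are the flange's). Camera axes: x right, y down, z forward; pixel columns grow to the right and rows downward; lengths in m; the calibration is good to about 2 mm. A picture is of the moment at which its call begins: read the wrist's pose just before it. camera_info takes no time and is no camera call.
- r.hand_in(): hands the job in; it is judged then, once.
The state is a dict: "clock": time; "joints": joint angles; "qvel": joint speeds; "tau": joint torques, N m; "tcp_pos": TCP position; "orientation": TCP orientation; "contact_force": force on the tool from outside, world axes, zero at the start; "moment": the same for the moment, N m; "grip_width": finger opening in m; "gripper_force": force on a finger pad.
Only numpy, scipy, OpenCV 4.12 (cv2) and the standard library are available. Lean on these libraries where they do the work, as an engineer would, in place of code of your own. Each camera call takes 0.05 s, during which the arm holds its last target. There are 200 camera calls.

## Task

Clear up after the coupon tests: take the copper bar ends out of the cups, collect them all in the grey tipping pan, then lift the pan's red handle to tip them into the blue scrap bin, and let the pan back down. Nest all the emptied cups, upright and fully home one in another, on the yellow cup, which stays in its seat on the stand. Leave the tape measure, the magnet and the marker alone.

Things in the scene. Friction and masses are not known exactly. Their poses are not given: they have to be found in the camera images.
- stand_top (a point): fixed stand: a black rubber disc 86 in diameter, 4 thick, with a low yellow ring (62 outside, 52 inside diameter, 9 high) on it, in which the foot of the yellow cup sits with about 3 mm play each way; point at the centre of the disc's upper face, 4 mm above the bench
- base_cup_mid (a point): the yellow cup, empty, the bottom of the stack, the same shape as the other cups (52 high), 250 g, standing in the ring of the stand; point on its axis half-way up, z axis to the mouth
- cup_a_mid (a point): aluminium-coloured round cup, 52 high: upper 28 mm a straight collar, 62 outside, 54 inside diameter (grip it round this); below, a body 51 in diameter tapering to 42 at the foot; floor 5. Point on the axis 26 mm above the underside, z to the mouth. Nested in an empty cup it rests with its shoulder on that cup's rim, 28 mm higher. May hold a bar end.
- cup_b_mid (a point): aluminium-coloured round cup, 52 high: upper 28 mm a straight collar, 62 outside, 54 inside diameter (grip it round this); below, a body 51 in diameter tapering to 42 at the foot; floor 5. Point on the axis 26 mm above the underside, z to the mouth. Nested in an empty cup it rests with its shoulder on that cup's rim, 28 mm higher. May hold a bar end.
- cup_c_mid (a point): aluminium-coloured round cup, 52 high: upper 28 mm a straight collar, 62 outside, 54 inside diameter (grip it round this); below, a body 51 in diameter tapering to 42 at the foot; floor 5. Point on the axis 26 mm above the underside, z to the mouth. Nested in an empty cup it rests with its shoulder on that cup's rim, 28 mm higher. May hold a bar end.
- slug_a_mid (a point): a copper-coloured square bar end, 22 x 22 x 84, 110 g, standing upright in the cup of the same letter at the start, 37 mm of it showing above the cup's rim (may be absent). The point is at its centre; z along its length, x and y square to its sides.
- slug_b_mid (a point): a copper-coloured square bar end, 22 x 22 x 84, 110 g, standing upright in the cup of the same letter at the start, 37 mm of it showing above the cup's rim (may be absent). The point is at its centre; z along its length, x and y square to its sides.
- slug_c_mid (a point): a copper-coloured square bar end, 22 x 22 x 84, 110 g, standing upright in the cup of the same letter at the start, 37 mm of it showing above the cup's rim (may be absent). The point is at its centre; z along its length, x and y square to its sides.
- pan (a joint): hinge of the tipping pan: 0 when down (its floor then slopes 8 degrees back, away from the bin), growing to 1.2 rad as the handle is lifted. It sinks shut by its own weight (damped) when let go; lifting takes about 2 to 5 N.
- pan_mid (a point): grey tipping pan, 130 wide (x) by 150 long (y), side and rear walls 33 high, open towards the bin; point at the centre of its floor's upper face. It moves with the pan. In the frame of bin_floor, when the pan is down, it is at x 0, y -162, z +68 mm.
- pan_handle (a point): middle of the red round handle bar, 12 thick, 64 free between its arms, 35 behind and 17 above the pan's rear wall. Frame moves with the pan: x along the bar, parallel to the hinge; y (level when down) to the bin. With the pan down the hinge line lies 190 mm towards the bin and 24 lower than the bar, so the bar swings up on a 192 mm arc, to nearly above the hinge at 1.2 rad.
- bin_floor (a point): the blue open scrap bin (fixed, inside 162 x 142, rim 72 mm above the bench, with a taller board on its far side), on one base with the pan, just beyond the pan's hinge; point at the centre of its inner floor, 10 mm above the bench; y points from the pan to the bin, x along the hinge, z up
- tape_measure: yellow tape measure, 32 x 82 x 60, bystander; origin under its centre
- magnet: grey flat two-plate magnet standing on edge, 24 x 46 x 66, bystander; origin under its centre
- marker: white paint marker with a black cap, 131 long, 16 thick, lying, bystander; origin under its centre
Mind the look-alikes: they are no part of the job. What is shaped like the part that bears cup_a_mid but purple or turquoise is not meant.

How it is judged:
On the way, in this order (a step that is already met when the one before it is completed fails the run):
1. all the bar ends lie or stand in the pan together, let go, the pan down (x of slug_a_mid in the frame of pan_mid between -0.065 and 0.065 m and y of slug_a_mid in the frame of pan_mid between -0.08 and 0.085 m and z of slug_a_mid in the frame of pan_mid between -0.03 and 0.07 m and contact force between each of slug_a, slug_b, slug_c and the fingers below 0.1 N and x of slug_b_mid in the frame of pan_mid between -0.065 and 0.065 m and y of slug_b_mid in the frame of pan_mid between -0.08 and 0.085 m and z of slug_b_mid in the frame of pan_mid between -0.03 and 0.07 m and x of slug_c_mid in the frame of pan_mid between -0.065 and 0.065 m and y of slug_c_mid in the frame of pan_mid between -0.08 and 0.085 m and z of slug_c_mid in the frame of pan_mid between -0.03 and 0.07 m and value of joint pan below 0.1 rad), for 0.2 s.
2. the pan is tipped (0.9 rad or more) (value of joint pan above 0.9 rad), for 0.1 s.
At the end, for the whole second after the job is handed in: Every bar end is in the blue bin; pan down (under 0.08 rad); the three cups nested upright (0.06 rad) on the yellow cup, axes within 5 mm, each 24 to 87.5 mm above it (fully home: 28, 56, 84); the yellow cup upright in its seat (within 8 mm) (x of slug_a_mid in the frame of bin_floor between -0.085 and 0.085 m and y of slug_a_mid in the frame of bin_floor between -0.075 and 0.075 m and height (world z) of each of slug_a_mid, slug_b_mid, slug_c_mid below 0.085 m and x of slug_b_mid in the frame of bin_floor between -0.085 and 0.085 m and y of slug_b_mid in the frame of bin_floor between -0.075 and 0.075 m and x of slug_c_mid in the frame of bin_floor between -0.085 and 0.085 m and y of slug_c_mid in the frame of bin_floor between -0.075 and 0.075 m and horizontal distance between each of cup_a_mid, cup_b_mid, cup_c_mid and base_cup_mid below 0.005 m and angle between each of cup_a_mid, cup_b_mid, cup_c_mid, base_cup_mid's own z axis and vertical below 0.06 rad and z of cup_a_mid in the frame of base_cup_mid between 0.024 and 0.0875 m and z of cup_b_mid in the frame of base_cup_mid between 0.024 and 0.0875 m and z of cup_c_mid in the frame of base_cup_mid between 0.024 and 0.0875 m and horizontal distance between base_cup_mid and stand_top below 0.008 m and height (world z) of base_cup_mid below 0.036 m and value of joint pan below 0.08 rad); the robot touches nothing.
It fails at once if the tape measure is displaced by more than 3 cm (distance of tape_measure from where it was at the start of the episode above 0.03 m).
It fails at once if the magnet is displaced by more than 3 cm (distance of magnet from where it was at the start of the episode above 0.03 m).
It fails at once if the marker is displaced by more than 3 cm (distance of marker from where it was at the start of the episode above 0.03 m).
Of slug_a, slug_b, slug_c only 2 to 3 are there at a start; the rules pass over those that are not, and their reading is None.
At some moment in a run one of cup_a, cup_b, cup_c may be knocked a few centimetres aside while the robot is not near it.
It also fails if it takes over 200 s, if anything falls off the work surface, if the arm or the gripper's body presses on something with over 40 N, if the wrist force passes 120 N, or if a joint passes its speed limit or range.

## Working session

There is one attempt and no reset: what is moved stays moved. The work goes in short steps, Python scripts to look and compute and a tool call to move; the robot and the scene stay as the last step left them, time stands still between calls to the robot, and variables do not carry over. Pictures are saved under pics/ and viewed, at most 14 in all, crops included, and the job is handed in when it is done.

Besides the shell and the picture viewer there is one more tool, called after "Call:" as name(argument=value, ...), one argument or row to a line, values as JSON. step_arm: Moves the arm, as the interface text tells. Shifts and turns lie within -1 to 1; 1 stands for 60 cm of shift or pi rad of turn. Its arguments: {"type":"object","properties":{"rows":{"type":"array"},"jaw":{"type":"number"},"squeeze":{"type":"number"}},"required":["rows"]}

```bash
ls; mkdir -p pics; python3 - <<'E'
from bench import r, eyes
import cv2
print(r.get_obs())
for n in ("scene","top"):
    im=eyes.grab_frame(n); cv2.imwrite(f"pics/{n}0.png",cv2.resize(im[:,:,::-1],(784,588),interpolation=cv2.INTER_CUBIC)); cv2.imwrite(f"{n}0raw.png",im[:,:,::-1])
    print(n,eyes.camera_info(n))
print(eyes.camera_info("wrist"))
E
```

```text
pics
{'clock': 0.0, 'joints': array([-1.28209034,  0.47780391,  0.02236558,  1.55646338, -0.01150124,
        1.10927073, -0.0830843 ]), 'qvel': array([-0.00014968,  0.00023522, -0.00026988, -0.00317758,  0.0006945 ,
       -0.00183626,  0.00135251]), 'tau': array([-6.01604224e-04, -5.96457911e+01,  1.60777163e+00, -2.81202418e+01,
        1.24399335e-02,  9.17419209e-03, -1.58354209e-05]), 'tcp_pos': array([0.26067864, 0.62202144, 0.24431859]), 'orientation': array([-6.19156733e-01, -3.07975610e+00,  2.83382354e-03]), 'contact_force': array([-0.08984323,  0.53252856,  0.79393236]), 'moment': array([-0.01561479, -0.0043629 , -0.00912235]), 'gripper_force': 0.0, 'grip_width': 0.08571075141243394}
scene {'mtx': array([[496.61804258,   0.        , 274.99857433],
       [  0.        , 496.61804258, 208.17026013],
       [  0.        ,   0.        ,   1.        ]]), 'k1': -0.1670262760429622, 'extrinsics': array([[ 0.73209442, -0.4974003 ,  0.46543604,  0.04500853],
       [-0.68086153, -0.51265498,  0.52307977, -0.59690698],
       [-0.02157193, -0.69984127, -0.71397258,  0.90929505],
  
[... 368 characters left out ...]
02906102, -0.01689663],
       [-0.00247934, -0.23100459, -0.9729495 ,  1.12456355],
       [ 0.        ,  0.        ,  0.        ,  1.        ]])}
{'mtx': array([[334.6755981 ,   0.        , 275.61878041],
       [  0.        , 334.6755981 , 210.38503547],
       [  0.        ,   0.        ,   1.        ]]), 'k1': 0.002493692686931465, 'tool_from_camera': array([[-1.53045368e-04, -9.49584408e-01, -3.13511449e-01,
         7.95712523e-02],
       [ 9.99999931e-01, -3.92089521e-05, -3.69406437e-04,
         1.01995591e-05],
       [ 3.38490137e-04, -3.13511484e-01,  9.49584348e-01,
        -1.28739461e-01],
       [ 0.00000000e+00,  0.00000000e+00,  0.00000000e+00,
         1.00000000e+00]])}
```

View pics/top0.png

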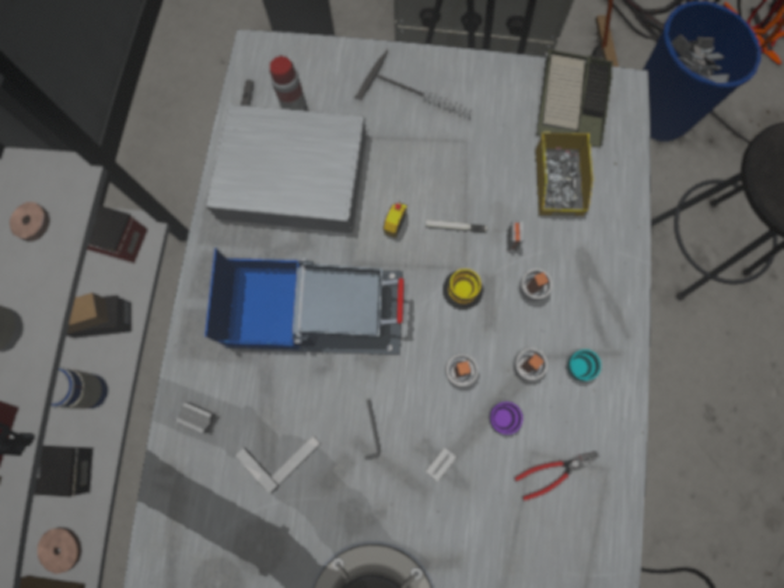

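View pics/scene0.png

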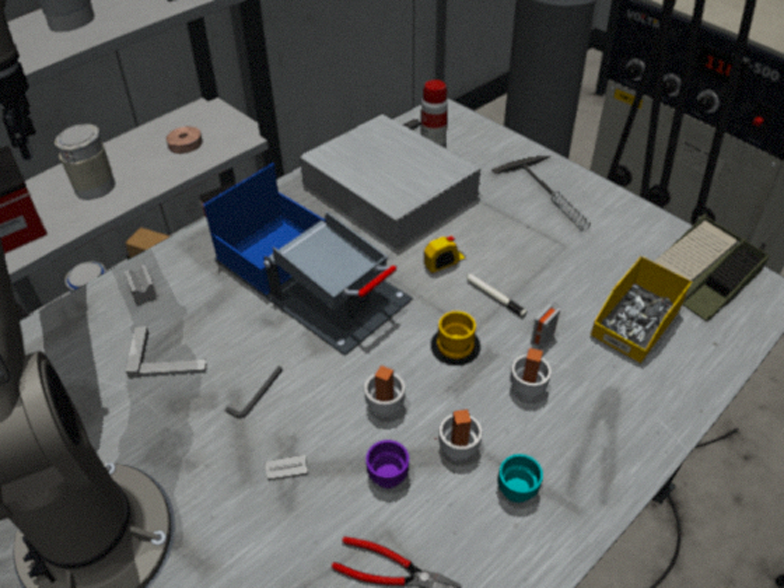

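Candidates (top picture, 784 px): aluminium cups with bar ends at (462,371), (530,365) and (536,286). Look-alikes are purple (506,418) and turquoise (584,366), which are left alone. The yellow base cup is at (464,287), the red handle at (401,301), the pan at (340,300), the bin at (255,303), the magnet at (516,235), the marker at (455,227) and the tape at (396,217). One close crop to check.

```bash
cat > h.py <<'E'
import numpy as np, cv2
from scipy.spatial.transform import Rotation as R
from bench import r, eyes
def ray(name,u,v,obs=None):
    c=eyes.camera_info(name)
    K=c["mtx"];k=c["k1"]
    d=np.array([(u-K[0,2])/K[0,0],(v-K[1,2])/K[1,1]]);s=d.copy()
    for _ in range(20): s=d/(1+k*(s@s))
    if name=="wrist":
        T=np.eye(4);T[:3,:3]=R.from_rotvec(obs["orientation"]).as_matrix();T[:3,3]=obs["tcp_pos"];E=T@c["tool_from_camera"]
    else: E=c["extrinsics"]
    return E[:3,3],E[:3,:3]@np.array([s[0],s[1],1])
def at(name,u,v,z,obs=None):
    o,d=ray(name,u,v,obs); return o+d*(z-o[2])/d[2]
def proj(name,P,obs=None):
    c=eyes.camera_info(name);K=c["mtx"];k=c["k1"]
    if name=="wrist":
        T=np.eye(4);T[:3,:3]=R.from_rotvec(obs["orientation"]).as_matrix();T[:3,3]=obs["tcp_pos"];E=T@c["tool_from_camera"]
    else: E=c["extrinsics"]
    p=E[:3,:3].T@(np.array(P,float)-E[:3,3]);s=p[:2]/p[2];s=s*(1+k*(s@s))
    return K[:2,:2]@s+K[:2,2]
E
python3 - <<'E'
from h import *
im=cv2.imread("top0raw.png")
cv2.imwrite("pics/crop1.png",cv2.resize(im[140:290,255:430],None,fx=4,fy=4,interpolation=cv2.INTER_CUBIC))
for n,p,z in [("c1",(462,371),.052),("c2",(530,365),.052),("c3",(536,286),.052),("yel",(464,287),.056),("handle",(401,301),.1),("bin",(255,303),.01),("magnet",(516,235),.06),("marker",(455,227),.01),("tape",(396,217),.06)]:
    print(n,at("top",p[0]/1.4,p[1]/1.4,z).round(3))
E
```

```text
c1 [ 0.46  -0.119  0.052]
c2 [ 0.486 -0.249  0.052]
c3 [ 0.644 -0.251  0.052]
yel [ 0.624 -0.108  0.056]
handle [0.572 0.012 0.1  ]
bin [0.553 0.313 0.01 ]
magnet [ 0.744 -0.203  0.06 ]
marker [ 0.765 -0.081  0.01 ]
tape [0.754 0.043 0.06 ]
```

View pics/crop1.png

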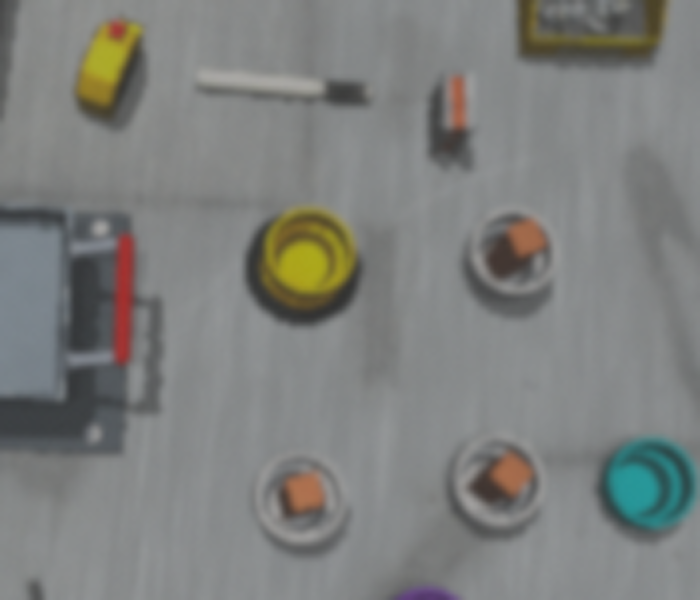

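```bash
python3 - <<'E'
from h import *
for n,p,z in [("c1",(302,500),.052),("c2",(497,481),.052),("c3",(511,253),.052),("yel",(309,253),.056),("s1",(304,492),.089),("s2",(511,473),.089),("s3",(528,239),.089),("h1",(126,238),.118),("h2",(122,362),.118),("panTR",(66,212),.1),("panBR",(66,395),.1)]:
    w=at("top",p[0]/4+255,p[1]/4+140,z); print(n,w.round(4), (proj("scene",w)*1.4).round(0))
for n,a in [("s1",[(286,474),(320,472),(326,506),(288,512)]),("s2",[(508,450),(535,472),(514,496),(488,472)]),("s3",[(508,226),(540,219),(546,250),(515,258)])]:
    print(n,[at("top",x/4+255,y/4+140,.089)[:2].round(4).tolist() for x,y in a])
print(R.from_rotvec(r.get_obs()["orientation"]).as_matrix().round(3))
E
```

```text
c1 [ 0.4597 -0.1205  0.052 ] [383. 390.]
c2 [ 0.487  -0.2509  0.052 ] [459. 431.]
c3 [ 0.6471 -0.2505  0.052 ] [528. 370.]
yel [ 0.6297 -0.1093  0.056 ] [455. 326.]
s1 [ 0.4612 -0.1177  0.089 ] [382. 373.]
s2 [ 0.4885 -0.2517  0.089 ] [461. 417.]
s3 [ 0.6479 -0.2534  0.089 ] [533. 356.]
h1 [0.6097 0.0159 0.118 ] [393. 266.]
h2 [0.5277 0.0089 0.118 ] [359. 293.]
panTR [0.6276 0.0584 0.1   ] [384. 257.]
panBR [0.5051 0.0431 0.1   ] [335. 297.]
s1 [[0.4715, -0.105], [0.4753, -0.1269], [0.4537, -0.1328], [0.4471, -0.1086]]
s2 [[0.5034, -0.2487], [0.4909, -0.2675], [0.4737, -0.2547], [0.4875, -0.2366]]
s3 [[0.6554, -0.2393], [0.6629, -0.2609], [0.6416, -0.2661], [0.6336, -0.2454]]
[[-0.922  0.386 -0.001]
 [ 0.386  0.922 -0.002]
 [-0.    -0.002 -1.   ]]
```

Call:
step_arm(
  rows=[
    [0.0667, -0.2467, -0.008, 0, 0, -0.0611],
    [0.0667, -0.2467, -0.008, 0, 0, -0.0611],
    [0.0667, -0.2467, -0.008, 0, 0, -0.0611],
    [0.0667, -0.2467, -0.008, 0, 0, -0.0611],
    [0.0667, -0.2467, -0.008, 0, 0, -0.0611],
  ],
  jaw=0.4,
)

```text
clock: 0.52
tcp_pos: [0.304, 0.4675, 0.2399]
orientation: [0.923, 3.001, -0.007]
contact_force: [0.2, -0.6, 0.0]
grip_width: 0.051
gripper_force: 0.0
```

Call:
step_arm(
  rows=[
    [0.0667, -0.2467, -0.008, 0, 0, -0.0611],
    [0.0667, -0.2467, -0.008, 0, 0, -0.0611],
    [0.0667, -0.2467, -0.008, 0, 0, -0.0611],
    [0.0667, -0.2467, -0.008, 0, 0, -0.0611],
    [0.0667, -0.2467, -0.008, 0, 0, -0.0611],
  ],
)

```text
clock: 0.93
tcp_pos: [0.3425, 0.3203, 0.2352]
orientation: [1.206, 2.9, -0.005]
contact_force: [-0.2, 0.3, 0.0]
grip_width: 0.0514
gripper_force: 0.0
```

Call:
step_arm(
  rows=[
    [0.0667, -0.2467, -0.008, 0, 0, -0.0611],
    [0.0667, -0.2467, -0.008, 0, 0, -0.0611],
    [0.0667, -0.2467, -0.008, 0, 0, -0.0611],
    [0.0667, -0.2467, -0.008, 0, 0, -0.0611],
    [0.0667, -0.2467, -0.008, 0, 0, -0.0611],
  ],
)

```text
clock: 1.35
tcp_pos: [0.3819, 0.1734, 0.2307]
orientation: [1.479, 2.772, -0.002]
contact_force: [-1.2, 0.8, 0.8]
grip_width: 0.051
gripper_force: 0.0
```

Call:
step_arm(
  rows=[
    [0.0667, -0.2467, -0.008, 0, 0, -0.0611],
    [0.0667, -0.2467, -0.008, 0, 0, -0.0611],
    [0.0667, -0.2467, -0.008, 0, 0, -0.0611],
    [0.0667, -0.2467, -0.008, 0, 0, -0.0611],
    [0.0667, -0.2467, -0.008, 0, 0, -0.0611],
  ],
)

```text
clock: 1.77
tcp_pos: [0.4222, 0.026, 0.2263]
orientation: [1.736, 2.616, -0.001]
contact_force: [-0.4, 0.3, -0.2]
grip_width: 0.0512
gripper_force: 0.0
```

Call:
step_arm(
  rows=[
    [0.0667, -0.2467, -0.008, 0, 0, -0.0611],
    [0.0667, -0.2467, -0.008, 0, 0, -0.0611],
    [0.0667, -0.2467, -0.008, 0, 0, -0.0611],
    [0.0667, -0.2467, -0.008, 0, 0, -0.0611],
    [0.0667, -0.2467, -0.008, 0, 0, -0.0611],
  ],
)

```text
clock: 2.18
tcp_pos: [0.4626, -0.1224, 0.2217]
orientation: [1.977, 2.437, -0.002]
contact_force: [0.5, 0.2, -0.0]
grip_width: 0.0511
gripper_force: 0.0
```

```bash
cat >> h.py <<'E'
def yaw(o):
    m=R.from_rotvec(o["orientation"]).as_matrix(); return np.degrees(np.arctan2(m[1,1],m[0,1]))
def save(im,n,s=1.4): cv2.imwrite(f"pics/{n}.png",cv2.resize(im[:,:,::-1],None,fx=s,fy=s,interpolation=cv2.INTER_CUBIC))
E
python3 - <<'E'
from h import *
o=r.get_obs();im=eyes.grab_frame("wrist");save(im,"w1");cv2.imwrite("w1raw.png",im[:,:,::-1])
print(o["tcp_pos"],yaw(o),o["joints"].round(2), r.tips_ahead)
h=cv2.cvtColor(im,cv2.COLOR_RGB2HSV)
m=((h[...,0]<14)&(h[...,1]>110)&(h[...,2]>110)).astype(np.uint8)
n,l,st,c=cv2.connectedComponentsWithStats(m)
for i in range(1,n):
    if st[i,4]>150:
        q=cv2.minAreaRect(np.argwhere(l==i)[:,::-1].astype(np.float32)); print(st[i],q)
        P=[at("wrist",*b,.089,o)[:2] for b in cv2.boxPoints(q)]; print(np.mean(P,0).round(4),np.round(P,4).tolist())
E
```

```text
[ 0.46263879 -0.12236041  0.22173237] 11.915464898854365 [-0.43  0.2   0.64  2.07 -0.14  0.91  0.5 ] 0.014
[ 419   34  133   35 2449] ((484.8200378417969, 50.7599983215332), (133.07748413085938, 19.091882705688477), 8.130102157592773)
[0.5859 0.0184] [[0.5389, 0.0086], [0.5366, 0.0204], [0.632, 0.0282], [0.6359, 0.0164]]
[262 185  29  28 651] ((276.5099792480469, 198.5699920654297), (25.031579971313477, 26.304372787475586), 81.8698959350586)
[ 0.4636 -0.119 ] [[0.4501, -0.1127], [0.4699, -0.1054], [0.4773, -0.1252], [0.457, -0.1328]]
[ 78 251  37  69 601] ((98.33505249023438, 284.1288757324219), (74.62794494628906, 12.48875617980957), 66.03751373291016)
[ 0.3258 -0.23  ] [[0.3065, -0.2013], [0.3159, -0.1944], [0.3454, -0.2583], [0.3354, -0.266]]
[ 46 260  52  71 705] ((69.05412292480469, 295.46307373046875), (82.92274475097656, 12.861217498779297), 55.68490982055664)
[ 0.3009 -0.2471] [[0.2753, -0.2198], [0.2843, -0.2108], [0.3266, -0.2739], [0.3173, -0.2841]]
[516 322  37  10 233] ((534.0170288085938, 326.34112548828125), (35.90166473388672, 6.498520851135254), 6.115503787994385)
[ 0.7235 -0.1907] [[0.7076, -0.1955], [0.7052, -0.1888], [0.7393, -0.1858], [0.742, -0.1926]]
[260 325  30  25 427] ((274.5000305175781, 337.0000305175781), (21.92030906677246, 21.92030906677246), 45.0)
[ 0.4899 -0.2523] [[0.4756, -0.2552], [0.4863, -0.2352], [0.5041, -0.2492], [0.4935, -0.2697]]
```

View pics/w1.png

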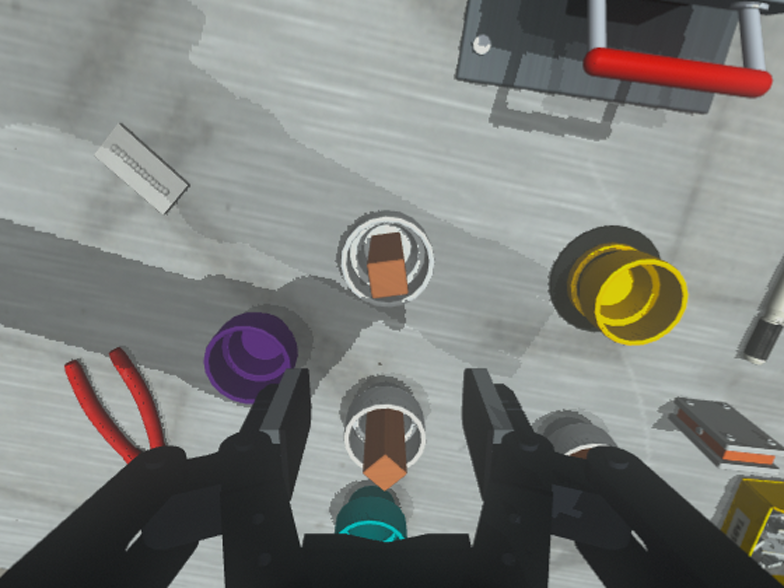

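Call:
step_arm(
  rows=[
    [0, 0.005, -0.06, 0, 0, 0.0278],
    [0, 0.005, -0.12, 0, 0, 0.0278],
    [0, 0.005, -0.17, 0, 0, 0.0278],
    [0, 0.005, -0.17, 0, 0, 0.0278],
    [0, 0.005, -0.17, 0, 0, 0.0278],
  ],
  squeeze=40,
)

```text
clock: 2.65
tcp_pos: [0.4603, -0.113, 0.1185]
orientation: [-1.858, -2.529, 0.003]
contact_force: [0.7, -0.7, 0.9]
grip_width: 0.0512
gripper_force: 0.0
```

```bash
python3 - <<'E'
from h import *
o=r.get_obs();im=eyes.grab_frame("wrist")
print(o["tcp_pos"],yaw(o)); o=r.get_obs();print(o["tcp_pos"],yaw(o))
h=cv2.cvtColor(im,cv2.COLOR_RGB2HSV)
m=((h[...,0]<14)&(h[...,1]>110)&(h[...,2]>110)).astype(np.uint8)
n,l,st,c=cv2.connectedComponentsWithStats(m)
for i in range(1,n):
    if st[i,4]>400:
        q=cv2.minAreaRect(np.argwhere(l==i)[:,::-1].astype(np.float32)); print(st[i],q)
        P=[at("wrist",*b,.089,o)[:2] for b in cv2.boxPoints(q)]; print(np.mean(P,0).round(4),np.round(P,4).tolist())
E
```

```text
[ 0.46030796 -0.112986    0.11854503] 17.379442759734474
[ 0.46154409 -0.11352984  0.11993409] 17.354500783132675
[   0  292   43   90 1144] ((22.119308471679688, 334.90753173828125), (93.94792938232422, 17.207923889160156), 66.25050354003906)
[ 0.3387 -0.2036] [[0.3222, -0.18], [0.3301, -0.173], [0.3554, -0.2266], [0.3469, -0.2347]]
```

Call:
step_arm(
  rows=[
    [0.002, -0.008, -0.035, 0, 0, 0],
    [0.002, -0.008, -0.07, 0, 0, 0],
    [0.002, -0.008, -0.07, 0, 0, 0],
    [0.002, -0.008, -0.07, 0, 0, 0],
  ],
)

```text
clock: 3.03
tcp_pos: [0.4629, -0.119, 0.0786]
orientation: [1.862, 2.53, 0.001]
contact_force: [0.3, -0.1, -0.2]
grip_width: 0.0514
gripper_force: 0.0
```

Call:
step_arm(
  rows=[
    [0, 0, 0, 0, 0, 0],
    [0, 0, 0, 0, 0, 0],
    [0, 0, 0, 0, 0, 0],
    [0, 0, 0, 0, 0, 0],
    [0, 0, 0, 0, 0, 0],
  ],
  jaw=1,
)

```text
clock: 3.45
tcp_pos: [0.4634, -0.1193, 0.0789]
orientation: [1.861, 2.528, 0.003]
contact_force: [-1.5, 0.3, 8.5]
grip_width: 0.0214
gripper_force: 39.3
```

Call:
step_arm(
  rows=[
    [0, 0, 0.04, 0, 0, 0],
    [0, 0, 0.08, 0, 0, 0],
    [0, 0, 0.08, 0, 0, 0],
    [0, 0, 0.08, 0, 0, 0],
  ],
)

```text
clock: 3.78
tcp_pos: [0.4634, -0.1192, 0.1268]
orientation: [1.86, 2.528, 0.004]
contact_force: [0.2, -0.5, -1.6]
grip_width: 0.0212
gripper_force: 40.1
```

```bash
python3 - <<'E'
from h import *
a=at("top",126/4+255,238/4+140,.115);b=at("top",122/4+255,362/4+140,.115)
print("top",a,b,(a+b)/2)
o=dict(tcp_pos=np.array([0.46263879,-0.12236041,0.22173237]),orientation=np.array([1.977,2.437,-.002]))
c=at("wrist",591/1.4,61/1.4,.115,o);d=at("wrist",766/1.4,84/1.4,.115,o)
print("wr",c,d,(c+d)/2,np.degrees(np.arctan2(*(d-c)[[1,0]])),np.degrees(np.arctan2(*(a-b)[[1,0]])))
m=(a+b)/4+(c+d)/4
for th in(3,5,7):
    t=np.radians(th);x=np.array([np.cos(t),np.sin(t),0]);y=np.array([-np.sin(t),np.cos(t),0])
    bin=m+.272*y;bin[2]=.01
    print(th,bin.round(3))
    for dx,dy,z in[(0,0,.01),(-.081,-.071,.072),(.081,-.071,.072),(.081,.071,.072),(-.081,.071,.072),(-.065,-.237,.1),(.065,-.237,.1)]:
        p=bin+dx*x+dy*y;p[2]=z;print((proj("top",p)*1.4).round(0),end=" ")
    print()
im=cv2.imread("top0raw.png")
cv2.imwrite("pics/crop2.png",cv2.resize(im[165:265,140:300],None,fx=5,fy=5,interpolation=cv2.INTER_CUBIC))
E
```

```text
top [0.61045722 0.01597316 0.115     ] [0.52824886 0.00901256 0.115     ] [0.56935304 0.01249286 0.115     ]
wr [0.53108536 0.00789282 0.115     ] [0.61302338 0.01528885 0.115     ] [0.57205437 0.01159084 0.115     ] 5.1577492296474725 4.8397023645471196
3 [0.556 0.284 0.01 ]
[269. 303.] [293. 340.] [302. 259.] [232. 255.] [221. 335.] [380. 335.] [385. 268.] 
5 [0.547 0.283 0.01 ]
[269. 308.] [294. 343.] [300. 262.] [230. 260.] [222. 341.] [381. 336.] [383. 268.] 
7 [0.538 0.282 0.01 ]
[268. 312.] [296. 347.] [299. 265.] [228. 266.] [223. 347.] [382. 336.] [382. 269.]
```

View pics/crop2.png

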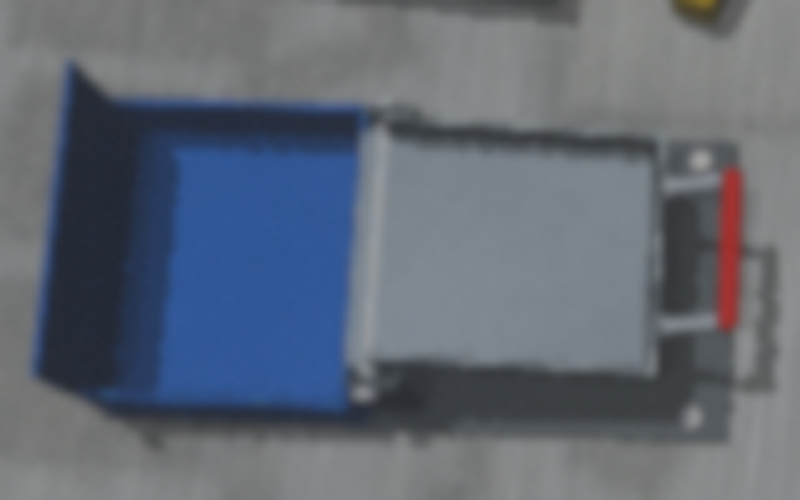

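Call:
step_arm(
  rows=[
    [0, 0, 0.205, 0, 0, 0.19],
    [0, 0, 0.205, 0, 0, 0.19],
    [0, 0, 0.205, 0, 0, 0.19],
    [0, 0, 0.205, 0, 0, 0.19],
    [0, 0, 0.205, 0, 0, 0.19],
  ],
)

```text
clock: 4.2
tcp_pos: [0.4634, -0.1192, 0.2502]
orientation: [1.025, 2.965, 0.004]
contact_force: [-0.9, 0.6, -1.6]
grip_width: 0.0213
gripper_force: 40.1
```

Call:
step_arm(
  rows=[
    [0.05, 0.2, 0, 0, 0, 0.19],
    [0.05, 0.2, 0, 0, 0, 0.19],
    [0.05, 0.2, 0, 0, 0, 0.19],
    [0.05, 0.2, 0, 0, 0, 0.19],
    [0.05, 0.2, 0, 0, 0, 0.19],
  ],
)

```text
clock: 4.62
tcp_pos: [0.492, 0.004, 0.2473]
orientation: [-0.099, -3.138, -0.0]
contact_force: [-0.0, -0.8, -1.3]
grip_width: 0.0215
gripper_force: 40.1
```

Call:
step_arm(
  rows=[
    [0.05, 0.215, 0, 0, 0, 0.051],
    [0.05, 0.215, 0, 0, 0, 0.051],
    [0.05, 0.215, 0, 0, 0, 0.051],
    [0.05, 0.215, 0, 0, 0, 0.051],
    [0.05, 0.215, 0, 0, 0, 0.051],
  ],
)

```text
clock: 5.03
tcp_pos: [0.5217, 0.1342, 0.2471]
orientation: [0.144, -3.137, -0.001]
contact_force: [-0.4, -1.6, -1.7]
grip_width: 0.021
gripper_force: 40.1
```

Call:
step_arm(
  rows=[
    [0, 0, 0, 0, 0, 0],
    [0, 0, -0.05, 0, 0, 0],
    [0, 0, -0.1, 0, 0, 0],
    [0, 0, -0.1, 0, 0, 0],
    [0, 0, -0.1, 0, 0, 0],
  ],
)

```text
clock: 5.45
tcp_pos: [0.5208, 0.1277, 0.1873]
orientation: [0.129, -3.135, 0.003]
contact_force: [0.4, 0.2, 0.0]
grip_width: 0.0214
gripper_force: 40.0
```

Call:
step_arm(
  rows=[
    [0.002, 0.002, -0.02, 0, 0, 0],
    [0.002, 0.002, -0.035, 0, 0, 0],
    [0.002, 0.002, -0.045, 0, 0, 0],
    [0.002, 0.002, -0.045, 0, 0, 0],
  ],
)

```text
clock: 5.78
tcp_pos: [0.5228, 0.1306, 0.1604]
orientation: [0.133, -3.137, 0.001]
contact_force: [-0.3, 0.3, -1.6]
grip_width: 0.0211
gripper_force: 40.1
```

```bash
python3 - <<'E'
from h import *
im=eyes.grab_frame("scene");cv2.imwrite("pics/s1.png",cv2.resize(im[110:350,130:420,::-1],None,fx=2.4,fy=2.4,interpolation=cv2.INTER_CUBIC)); o=r.get_obs(); print(o["tcp_pos"],o["contact_force"])
E
```

```text
[0.52308275 0.13072975 0.16095256] [ 0.30703979 -0.43963307 -1.39212455]
```

View pics/s1.png

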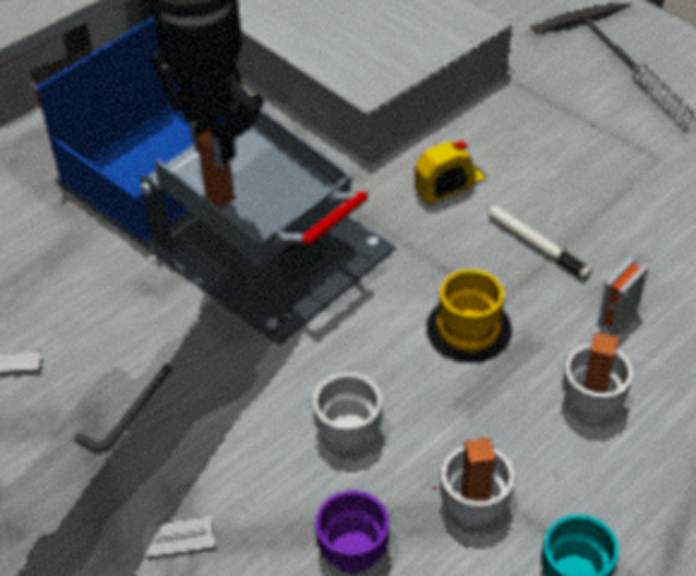

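The slug at (215,170) is over the pan near its left wall, and the near cup (347,410) is empty. Lowering and releasing.

Call:
step_arm(
  rows=[
    [0, 0, -0.004, 0, 0, 0],
    [0, 0, -0.007, 0, 0, 0],
    [0, 0, -0.007, 0, 0, 0],
  ],
)

```text
clock: 6.08
tcp_pos: [0.5234, 0.1309, 0.1571]
orientation: [-0.133, 3.139, 0.0]
contact_force: [0.3, -0.1, -0.3]
grip_width: 0.0214
gripper_force: 40.1
```

Call:
step_arm(
  rows=[
    [0, 0, 0, 0, 0, 0],
    [0, 0, 0, 0, 0, 0],
    [0, 0, 0, 0, 0, 0],
    [0, 0, 0, 0, 0, 0],
    [0, 0, 0, 0, 0, 0],
  ],
  jaw=0.4,
)

```text
clock: 6.5
tcp_pos: [0.5235, 0.1309, 0.1573]
orientation: [-0.133, 3.138, 0.0]
contact_force: [0.4, 0.2, -0.0]
grip_width: 0.051
gripper_force: 0.0
```

Call:
step_arm(
  rows=[
    [0, 0, 0.04, 0, 0, 0],
    [0, 0, 0.1, 0, 0, 0],
    [0, 0, 0.15, 0, 0, 0],
    [0, 0, 0.15, 0, 0, 0],
    [0, 0, 0.15, 0, 0, 0],
  ],
)

```text
clock: 6.92
tcp_pos: [0.5245, 0.1312, 0.249]
orientation: [-0.133, 3.135, 0.003]
contact_force: [0.5, -0.9, -1.3]
grip_width: 0.0511
gripper_force: 0.0
```

```bash
cat >> h.py <<'E'
def copper(cam,z,o=None,amin=60,im=None):
    im=eyes.grab_frame(cam) if im is None else im
    h=cv2.cvtColor(im,cv2.COLOR_RGB2HSV)
    m=((h[...,0]<14)&(h[...,1]>110)&(h[...,2]>110)).astype(np.uint8)
    n,l,st,c=cv2.connectedComponentsWithStats(m)
    for i in range(1,n):
        if st[i,4]>amin:
            q=cv2.minAreaRect(np.argwhere(l==i)[:,::-1].astype(np.float32))
            P=np.array([at(cam,*b,z,o)[:2] for b in cv2.boxPoints(q)]);e=P[1]-P[0]
            print(st[i],np.round(q[1],1),P.mean(0).round(4),"ang",round(np.degrees(np.arctan2(e[1],e[0]))%90,1))
    return im
E
python3 - <<'E'
from h import *
im=copper("top",.089,amin=25);cv2.imwrite("top1raw.png",im[:,:,::-1])
cv2.imwrite("pics/t1.png",cv2.resize(im[165:285,230:400,::-1],None,fx=4,fy=4,interpolation=cv2.INTER_CUBIC)); print(r.get_obs()["tcp_pos"])
E
```

```text
[552  22   8   7  28] [2.8 9.2] [ 1.3171 -0.8029] ang 49.2
[546  35  12  10  63] [14.1  4.9] [ 1.2553 -0.7799] ang 49.2
[194  41  14  11 121] [13. 10.] [1.0678 0.333 ] ang 10.9
[382 196   9   8  52] [7.2 7.2] [ 0.6497 -0.2506] ang 33.1
[284 199   4  32 117] [31.  3.] [0.5762 0.0147] ang 6.6
[238 221   7   5  30] [4. 6.] [0.5393 0.1295] ang 6.6
[378 254   9   9  57] [7.1 7.8] [ 0.4897 -0.2503] ang 49.9
[369 330  33  13  86] [ 4.2 34.2] [ 0.2953 -0.2704] ang 24.4
[374 339  31  18  89] [ 4.4 34. ] [ 0.263  -0.2863] ang 33.4
[0.52347364 0.13100448 0.24746293]
```

View pics/t1.png

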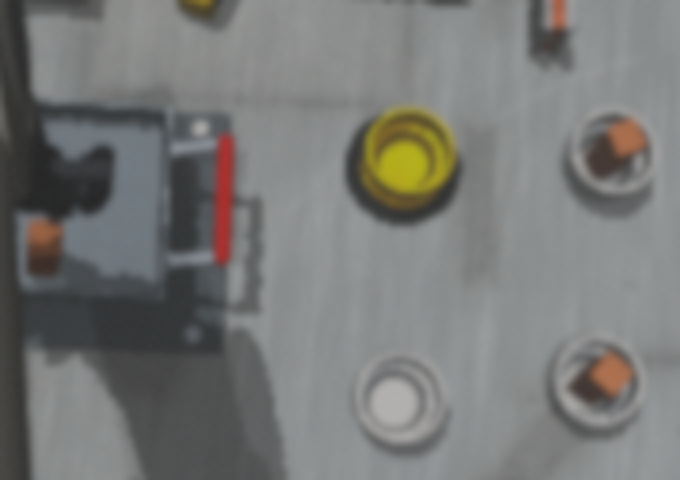

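Call:
step_arm(
  rows=[
    [-0.0283, -0.319, 0, 0, 0, -0.1153],
    [-0.0283, -0.319, 0, 0, 0, -0.1153],
    [-0.0283, -0.319, 0, 0, 0, -0.1153],
    [-0.0283, -0.319, 0, 0, 0, -0.1153],
    [-0.0283, -0.319, 0, 0, 0, -0.1153],
  ],
)

```text
clock: 7.38
tcp_pos: [0.5044, -0.0651, 0.2459]
orientation: [-0.441, -3.108, 0.003]
contact_force: [-0.1, -0.1, 0.3]
grip_width: 0.0513
gripper_force: 0.0
```

Call:
step_arm(
  rows=[
    [-0.0283, -0.319, 0, 0, 0, -0.1153],
    [-0.0283, -0.319, 0, 0, 0, -0.1153],
    [-0.0283, -0.319, 0, 0, 0, -0.1153],
    [-0.0283, -0.319, 0, 0, 0, -0.1153],
    [-0.0283, -0.319, 0, 0, 0, -0.1153],
  ],
)

```text
clock: 7.8
tcp_pos: [0.4872, -0.2562, 0.246]
orientation: [-0.994, -2.978, 0.003]
contact_force: [0.5, -0.5, 0.3]
grip_width: 0.051
gripper_force: 0.0
```

Call:
step_arm(
  rows=[
    [0, 0, 0, 0, 0, 0],
    [0, 0, -0.04, 0, 0, 0],
    [0, 0, -0.04, 0, 0, 0],
  ],
)

```text
clock: 8.05
tcp_pos: [0.4869, -0.2507, 0.2189]
orientation: [-0.986, -2.975, 0.0]
contact_force: [-1.4, 1.4, -0.8]
grip_width: 0.051
gripper_force: 0.0
```

```bash
python3 - <<'E'
from h import *
o=r.get_obs();print(o["tcp_pos"],yaw(o),o["joints"].round(2))
copper("wrist",.089,o,250)
E
```

```text
[ 0.48690109 -0.25068345  0.21892767] 53.311801811693755 [-0.11  0.34  0.59  1.92 -0.22  0.96  1.51]
[ 61   0  11  76 477] [ 8.7 75.1] [ 0.3017 -0.2965] ang 38.7
[ 86   0  41  87 596] [11.5 93.6] [ 0.3226 -0.2754] ang 21.3
```

```bash
python3 - <<'E'
from h import *
o=r.get_obs();im=eyes.grab_frame("wrist");save(im,"w2")
print(proj("wrist",[.4895,-.252,.089],o)*1.4)
E
```

```text
[386.09446278 289.62964504]
```

View pics/w2.png

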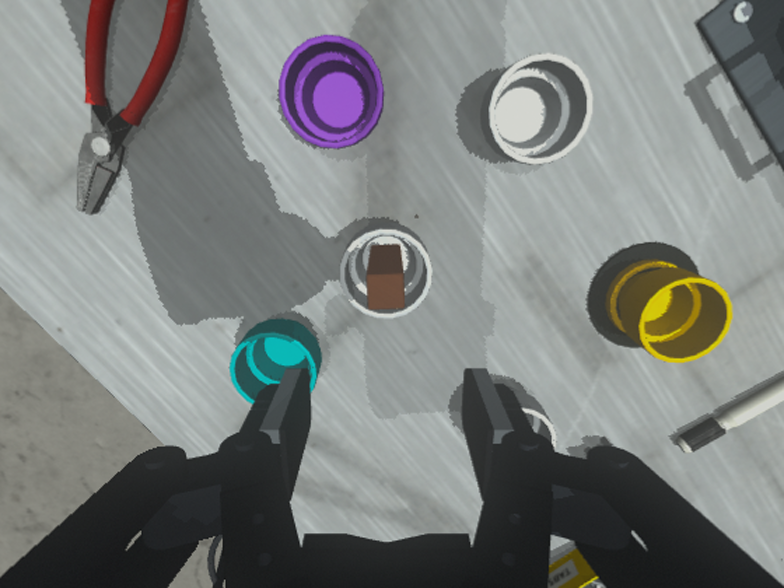

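The slug top at (386,292) is square to the jaws and where predicted. Descending.

Call:
step_arm(
  rows=[
    [0, 0, -0.06, 0, 0, 0],
    [0, 0, -0.12, 0, 0, 0],
    [0, 0, -0.18, 0, 0, 0],
    [0, 0, -0.18, 0, 0, 0],
    [0, 0, -0.18, 0, 0, 0],
  ],
)

```text
clock: 8.57
tcp_pos: [0.4887, -0.2511, 0.1147]
orientation: [-0.985, -2.979, 0.0]
contact_force: [-0.2, -0.7, 0.5]
grip_width: 0.0512
gripper_force: 0.0
```

Call:
step_arm(
  rows=[
    [0, 0, 0, 0, 0, 0],
    [0, 0, 0, 0, 0, 0],
  ],
)

```text
clock: 8.73
tcp_pos: [0.4911, -0.2526, 0.1177]
orientation: [0.986, 2.978, 0.0]
contact_force: [0.4, 0.1, 0.3]
grip_width: 0.0514
gripper_force: 0.0
```

Call:
step_arm(
  rows=[
    [0, 0, -0.035, 0, 0, 0],
    [0, 0, -0.065, 0, 0, 0],
    [0, 0, -0.065, 0, 0, 0],
    [0, 0, -0.065, 0, 0, 0],
  ],
)

```text
clock: 9.07
tcp_pos: [0.4899, -0.2521, 0.0773]
orientation: [0.987, 2.981, 0.0]
contact_force: [-0.6, -1.6, -0.1]
grip_width: 0.0515
gripper_force: 0.0
```

Call:
step_arm(
  rows=[
    [0, 0, 0, 0, 0, 0],
    [0, 0, 0, 0, 0, 0],
    [0, 0, 0, 0, 0, 0],
    [0, 0, 0, 0, 0, 0],
    [0, 0, 0, 0, 0, 0],
  ],
  jaw=1,
)

```text
clock: 9.48
tcp_pos: [0.4905, -0.2525, 0.0777]
orientation: [0.987, 2.98, 0.0]
contact_force: [-0.5, 0.5, 8.0]
grip_width: 0.0215
gripper_force: 40.9
```

Call:
step_arm(
  rows=[
    [0, 0, 0.05, 0, 0, 0],
    [0, 0, 0.11, 0, 0, 0],
    [0, 0, 0.17, 0, 0, 0],
    [0, 0, 0.23, 0, 0, 0],
    [0, 0, 0.285, 0, 0, 0],
  ],
)

```text
clock: 9.9
tcp_pos: [0.4891, -0.2522, 0.2496]
orientation: [0.988, 2.981, 0.0]
contact_force: [0.7, 0.6, -0.9]
grip_width: 0.0213
gripper_force: 39.7
```

Call:
step_arm(
  rows=[
    [0.0592, 0.32, 0, 0, 0, 0.1153],
    [0.0592, 0.32, 0, 0, 0, 0.1153],
    [0.0592, 0.32, 0, 0, 0, 0.1153],
    [0.0592, 0.32, 0, 0, 0, 0.1153],
    [0.0592, 0.32, 0, 0, 0, 0.1153],
  ],
)

```text
clock: 10.32
tcp_pos: [0.5252, -0.0556, 0.2476]
orientation: [0.428, 3.112, 0.003]
contact_force: [0.5, 1.2, -2.2]
grip_width: 0.0212
gripper_force: 39.9
```

Call:
step_arm(
  rows=[
    [0.0592, 0.32, 0, 0, 0, 0.1153],
    [0.0592, 0.32, 0, 0, 0, 0.1153],
    [0.0592, 0.32, 0, 0, 0, 0.1153],
    [0.0592, 0.32, 0, 0, 0, 0.1153],
    [0.0592, 0.32, 0, 0, 0, 0.1153],
  ],
)

```text
clock: 10.73
tcp_pos: [0.5603, 0.1368, 0.2475]
orientation: [-0.139, 3.138, 0.003]
contact_force: [0.5, 0.6, -0.5]
grip_width: 0.0215
gripper_force: 39.9
```

Call:
step_arm(
  rows=[
    [0, 0, 0, 0, 0, 0],
    [0, 0, 0, 0, 0, 0],
  ],
)

```text
clock: 10.9
tcp_pos: [0.5602, 0.1342, 0.2471]
orientation: [0.139, -3.138, -0.0]
contact_force: [-0.1, 0.5, -0.4]
grip_width: 0.0211
gripper_force: 39.9
```

Call:
step_arm(
  rows=[
    [0, 0, -0.05, 0, 0, 0],
    [0, 0, -0.1, 0, 0, 0],
    [0, 0, -0.135, 0, 0, 0],
    [0, 0, -0.151, 0, 0, 0],
    [0, 0, -0.151, 0, 0, 0],
  ],
)

```text
clock: 11.32
tcp_pos: [0.559, 0.13, 0.1547]
orientation: [0.13, -3.135, 0.003]
contact_force: [0.5, -0.4, -1.0]
grip_width: 0.0212
gripper_force: 39.8
```

Call:
step_arm(
  rows=[
    [0, 0, 0, 0, 0, 0],
    [0, 0, 0, 0, 0, 0],
    [0, 0, 0, 0, 0, 0],
    [0, 0, 0, 0, 0, 0],
  ],
)

```text
clock: 11.65
tcp_pos: [0.5613, 0.1322, 0.1579]
orientation: [-0.133, 3.137, 0.001]
contact_force: [-0.2, -0.9, -0.5]
grip_width: 0.0214
gripper_force: 39.8
```

Call:
step_arm(
  rows=[
    [0, 0, 0, 0, 0, 0],
    [0, 0, 0, 0, 0, 0],
    [0, 0, 0, 0, 0, 0],
    [0, 0, 0, 0, 0, 0],
    [0, 0, 0, 0, 0, 0],
  ],
  jaw=0.4,
)

```text
clock: 12.07
tcp_pos: [0.5605, 0.1321, 0.1566]
orientation: [-0.133, 3.139, 0.0]
contact_force: [0.4, -0.7, -0.5]
grip_width: 0.0515
gripper_force: 0.0
```

Call:
step_arm(
  rows=[
    [0, 0, 0.04, 0, 0, 0],
    [0, 0, 0.1, 0, 0, 0],
    [0, 0, 0.15, 0, 0, 0],
    [0, 0, 0.15, 0, 0, 0],
    [0, 0, 0.15, 0, 0, 0],
  ],
)

```text
clock: 12.48
tcp_pos: [0.5616, 0.1324, 0.2485]
orientation: [-0.133, 3.135, 0.002]
contact_force: [-0.2, 0.2, -0.2]
grip_width: 0.0514
gripper_force: 0.0
```

```bash
python3 - <<'E'
from h import *
o=r.get_obs();print(o["tcp_pos"],yaw(o),o["joints"].round(2))
im=copper("top",.089,amin=25);cv2.imwrite("top2raw.png",im[:,:,::-1])
E
```

```text
[0.56163416 0.1323923  0.24847628] 94.85781797921948 [-0.59  0.32  0.31  1.81 -0.11  1.03  1.42]
[552  22   8   8  30] [3.5 9.2] [ 1.3162 -0.8037] ang 49.2
[546  35  12  11  65] [14.8  4.9] [ 1.2545 -0.7807] ang 49.2
[194  41  14  11 124] [10. 13.] [1.0678 0.333 ] ang 5.1
[382 196   9   8  51] [7.2 7.2] [ 0.6497 -0.2506] ang 33.1
[284 199   4  30 100] [29.  3.] [0.5789 0.0151] ang 6.6
[239 206   8   5  33] [7. 4.] [0.5803 0.1313] ang 8.2
[369 330  33  13  86] [ 4.2 34.2] [ 0.2953 -0.2704] ang 24.4
[374 338  31  19  90] [ 4.6 34. ] [ 0.2632 -0.2862] ang 34.1
```

Call:
step_arm(
  rows=[
    [0.0723, -0.3203, 0, 0, 0, 0.0333],
    [0.0723, -0.3203, 0, 0, 0, 0.0333],
    [0.0723, -0.3203, 0, 0, 0, 0.0333],
    [0.0723, -0.3203, 0, 0, 0, 0.0333],
    [0.0723, -0.3203, 0, 0, 0, 0.0333],
  ],
)

```text
clock: 12.95
tcp_pos: [0.603, -0.0644, 0.2449]
orientation: [0.292, -3.125, 0.002]
contact_force: [-0.2, -0.8, 0.4]
grip_width: 0.0513
gripper_force: 0.0
```

Call:
step_arm(
  rows=[
    [0.0723, -0.3203, 0, 0, 0, 0.0333],
    [0.0723, -0.3203, 0, 0, 0, 0.0333],
    [0.0723, -0.3203, 0, 0, 0, 0.0333],
    [0.0723, -0.3203, 0, 0, 0, 0.0333],
    [0.0723, -0.3203, 0, 0, 0, 0.0333],
  ],
)

```text
clock: 13.37
tcp_pos: [0.646, -0.2565, 0.2444]
orientation: [0.455, -3.105, 0.001]
contact_force: [0.4, -0.0, 0.3]
grip_width: 0.0513
gripper_force: 0.0
```

Call:
step_arm(
  rows=[
    [0, 0, -0.03, 0, 0, 0],
    [0, 0, -0.05, 0, 0, 0],
    [0, 0, -0.05, 0, 0, 0],
    [0, 0, -0.05, 0, 0, 0],
  ],
)

```text
clock: 13.7
tcp_pos: [0.6464, -0.2498, 0.2142]
orientation: [0.463, -3.104, -0.005]
contact_force: [-0.0, 0.9, 1.0]
grip_width: 0.0514
gripper_force: 0.0
```

```bash
python3 - <<'E'
from h import *
o=r.get_obs();print(o["tcp_pos"],yaw(o),o["joints"].round(2))
im=eyes.grab_frame("wrist"); save(im,"w3")
h=cv2.cvtColor(im,cv2.COLOR_RGB2HSV)
m=((h[...,0]<14)&(h[...,1]>110)&(h[...,2]>85)).astype(np.uint8)
n,l,st,c=cv2.connectedComponentsWithStats(m)
print(proj("wrist",[.6483,-.252,.089],o))
for i in range(1,n):
    if st[i,4]>300:
        q=cv2.minAreaRect(np.argwhere(l==i)[:,::-1].astype(np.float32)); print(st[i],q,at("wrist",*q[0],.089,o))
E
```

```text
[ 0.64644504 -0.2498327   0.21422133] 106.97315190470762 [ 0.03  0.56  0.37  1.55 -0.22  1.08  2.32]
[272.64726741 207.45830204]
[254 196  31  29 672] ((269.21600341796875, 210.18798828125), (25.31229019165039, 27.01170539855957), 79.69515228271484) [ 0.65128655 -0.25396112  0.089     ]
[280 293  18  34 319] ((288.5882263183594, 309.1470642089844), (9.45888900756836, 33.95498275756836), 14.03624439239502) [ 0.7344759  -0.21124877  0.089     ]
```

Call:
step_arm(
  rows=[
    [0.004, -0.005, -0.06, 0, 0, 0.033],
    [0.004, -0.005, -0.12, 0, 0, 0.033],
    [0.004, -0.005, -0.16, 0, 0, 0.033],
    [0.004, -0.005, -0.16, 0, 0, 0.033],
    [0.004, -0.005, -0.16, 0, 0, 0.033],
  ],
)

```text
clock: 14.17
tcp_pos: [0.6496, -0.2539, 0.1204]
orientation: [0.623, -3.078, -0.002]
contact_force: [0.4, -0.4, -0.2]
grip_width: 0.0514
gripper_force: 0.0
```

Call:
step_arm(
  rows=[
    [0, 0, 0, 0, 0, 0],
    [0, 0, 0, 0, 0, 0],
    [0, 0, 0, 0, 0, 0],
  ],
)

```text
clock: 14.42
tcp_pos: [0.651, -0.2556, 0.123]
orientation: [-0.62, 3.076, -0.003]
contact_force: [-0.1, -0.0, 0.5]
grip_width: 0.0513
gripper_force: 0.0
```

Call:
step_arm(
  rows=[
    [0, 0.002, -0.035, 0, 0, 0],
    [0, 0.002, -0.074, 0, 0, 0],
    [0, 0.002, -0.074, 0, 0, 0],
    [0, 0.002, -0.074, 0, 0, 0],
  ],
)

```text
clock: 14.75
tcp_pos: [0.6493, -0.2539, 0.0761]
orientation: [0.62, -3.079, -0.001]
contact_force: [0.4, 0.3, 0.1]
grip_width: 0.0514
gripper_force: 0.0
```

Call:
step_arm(
  rows=[
    [0, 0, 0, 0, 0, 0],
    [0, 0, 0, 0, 0, 0],
    [0, 0, 0, 0, 0, 0],
    [0, 0, 0, 0, 0, 0],
    [0, 0, 0, 0, 0, 0],
  ],
  jaw=1,
)

```text
clock: 15.17
tcp_pos: [0.6509, -0.2547, 0.0781]
orientation: [-0.62, 3.077, -0.002]
contact_force: [0.4, 0.3, 7.3]
grip_width: 0.0213
gripper_force: 40.1
```

Call:
step_arm(
  rows=[
    [0, 0, 0.05, 0, 0, 0],
    [0, 0, 0.11, 0, 0, 0],
    [0, 0, 0.17, 0, 0, 0],
    [0, 0, 0.23, 0, 0, 0],
    [0, 0, 0.285, 0, 0, 0],
  ],
)

```text
clock: 15.58
tcp_pos: [0.6494, -0.2543, 0.2496]
orientation: [-0.62, 3.079, -0.001]
contact_force: [1.1, -0.0, -1.5]
grip_width: 0.0212
gripper_force: 39.5
```

Call:
step_arm(
  rows=[
    [-0.0425, 0.3245, 0, 0, 0, -0.05],
    [-0.0425, 0.3245, 0, 0, 0, -0.05],
    [-0.0425, 0.3245, 0, 0, 0, -0.05],
    [-0.0425, 0.3245, 0, 0, 0, -0.05],
    [-0.0425, 0.3245, 0, 0, 0, -0.05],
  ],
)

```text
clock: 16.0
tcp_pos: [0.6233, -0.0547, 0.2473]
orientation: [0.382, -3.118, -0.003]
contact_force: [0.2, 1.1, -1.0]
grip_width: 0.021
gripper_force: 39.6
```

Call:
step_arm(
  rows=[
    [-0.0425, 0.3245, 0, 0, 0, -0.05],
    [-0.0425, 0.3245, 0, 0, 0, -0.05],
    [-0.0425, 0.3245, 0, 0, 0, -0.05],
    [-0.0425, 0.3245, 0, 0, 0, -0.05],
    [-0.0425, 0.3245, 0, 0, 0, -0.05],
  ],
)

```text
clock: 16.42
tcp_pos: [0.5974, 0.1398, 0.2473]
orientation: [0.136, -3.138, -0.003]
contact_force: [1.0, -0.1, -0.9]
grip_width: 0.0213
gripper_force: 39.6
```

Call:
step_arm(
  rows=[
    [0, 0, 0, 0, 0, 0],
    [0, 0, 0, 0, 0, 0],
    [0, 0, 0, 0, 0, 0],
  ],
)

```text
clock: 16.67
tcp_pos: [0.5986, 0.1344, 0.2473]
orientation: [-0.131, 3.139, -0.001]
contact_force: [0.2, -0.5, -0.9]
grip_width: 0.0214
gripper_force: 39.7
```

Call:
step_arm(
  rows=[
    [0, 0, -0.05, 0, 0, 0],
    [0, 0, -0.1, 0, 0, 0],
    [0, 0, -0.135, 0, 0, 0],
    [0, 0, -0.151, 0, 0, 0],
    [0, 0, -0.151, 0, 0, 0],
  ],
)

```text
clock: 17.08
tcp_pos: [0.5974, 0.133, 0.1544]
orientation: [0.127, -3.135, 0.003]
contact_force: [0.3, -0.6, -0.3]
grip_width: 0.0215
gripper_force: 39.7
```

Call:
step_arm(
  rows=[
    [0, 0, 0, 0, 0, 0],
    [0, 0, 0, 0, 0, 0],
    [0, 0, 0, 0, 0, 0],
    [0, 0, 0, 0, 0, 0],
  ],
)

```text
clock: 17.42
tcp_pos: [0.5995, 0.1354, 0.1579]
orientation: [-0.131, 3.137, 0.001]
contact_force: [-0.3, 0.4, -1.3]
grip_width: 0.0214
gripper_force: 39.7
```

Call:
step_arm(
  rows=[
    [0, 0, 0, 0, 0, 0],
    [0, 0, 0, 0, 0, 0],
    [0, 0, 0, 0, 0, 0],
    [0, 0, 0, 0, 0, 0],
    [0, 0, 0, 0, 0, 0],
  ],
  jaw=0.4,
)

```text
clock: 17.83
tcp_pos: [0.5987, 0.1354, 0.1566]
orientation: [-0.131, 3.139, 0.0]
contact_force: [1.0, 0.4, 0.3]
grip_width: 0.0509
gripper_force: 0.0
```

Call:
step_arm(
  rows=[
    [0, 0, 0.04, 0, 0, 0],
    [0, 0, 0.1, 0, 0, 0],
    [0, 0, 0.15, 0, 0, 0],
    [0, 0, 0.15, 0, 0, 0],
    [0, 0, 0.15, 0, 0, 0],
  ],
)

```text
clock: 18.25
tcp_pos: [0.5998, 0.1356, 0.2486]
orientation: [-0.131, 3.135, 0.002]
contact_force: [0.3, -0.2, -1.3]
grip_width: 0.0514
gripper_force: 0.0
```

Call:
step_arm(
  rows=[
    [-0.05, -0.2, 0, 0, 0, 0],
    [-0.05, -0.2, 0, 0, 0, 0],
    [-0.05, -0.2, 0, 0, 0, 0],
    [-0.05, -0.2, 0, 0, 0, 0],
    [-0.05, -0.2, 0, 0, 0, 0],
  ],
)

```text
clock: 18.67
tcp_pos: [0.5673, 0.012, 0.2455]
orientation: [0.122, -3.137, 0.001]
contact_force: [0.7, 1.2, -0.3]
grip_width: 0.0509
gripper_force: 0.0
```

```bash
python3 - <<'E'
from h import *
o=r.get_obs();print(o["tcp_pos"],yaw(o),o["joints"].round(2))
im=eyes.grab_frame("top");cv2.imwrite("top3raw.png",im[:,:,::-1]);im2=eyes.grab_frame("scene")
a=cv2.resize(im[150:290,140:420],None,fx=2.1,fy=2.1,interpolation=cv2.INTER_CUBIC)
b=cv2.resize(im2[110:250,130:410],None,fx=2.1,fy=2.1,interpolation=cv2.INTER_CUBIC)
cv2.imwrite("pics/both3.png",np.vstack([a,b])[:,:,::-1])
E
```

```text
[0.56731566 0.01204268 0.24554656] 94.45931923705717 [-0.44  0.31  0.39  1.84 -0.14  1.02  1.65]
```

View pics/both3.png

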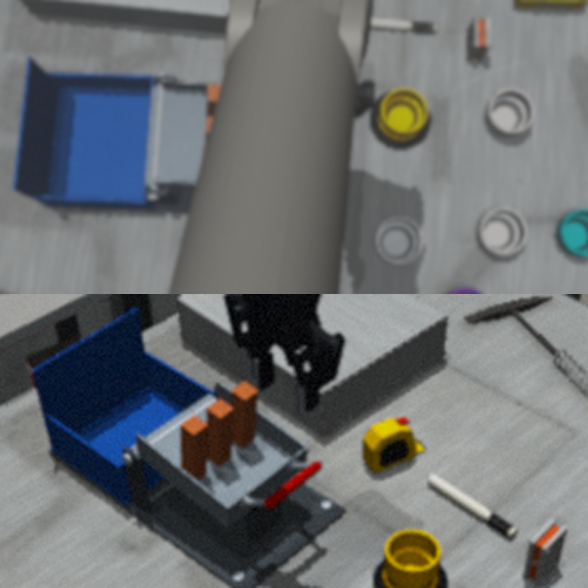

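All three bar ends stand in the pan (lower view: 195,445; 221,432; 245,413), and the cups are empty. Next is the handle.

Call:
step_arm(
  rows=[
    [0, 0, 0, 0, 0, 0],
    [0, 0, 0, 0, 0, 0],
    [0, 0, 0, 0, 0, 0],
  ],
  jaw=0.62,
)

```text
clock: 19.02
tcp_pos: [0.5687, 0.0166, 0.2461]
orientation: [0.135, -3.138, -0.0]
contact_force: [-0.0, 0.2, 0.4]
grip_width: 0.0328
gripper_force: 0.0
```

```bash
python3 - <<'E'
from h import *
o=r.get_obs();print(o["tcp_pos"],yaw(o),o["grip_width"])
im=eyes.grab_frame("wrist"); save(im,"w4")
h=cv2.cvtColor(im,cv2.COLOR_RGB2HSV)
m=(((h[...,0]<6)|(h[...,0]>172))&(h[...,1]>170)&(h[...,2]>60)).astype(np.uint8)
n,l,st,c=cv2.connectedComponentsWithStats(m)
for i in range(1,n):
    if st[i,4]>300:
        q=cv2.minAreaRect(np.argwhere(l==i)[:,::-1].astype(np.float32)); B=cv2.boxPoints(q); print(st[i],q)
        for z in(.111,.115,.119): print(z,at("wrist",*q[0],z,o).round(4))
E
```

```text
[0.56870494 0.01662308 0.24612617] 94.90860762186041 0.0327725532098698
[265 191  13  64 659] ((270.9999694824219, 222.49998474121094), (62.99999237060547, 11.999998092651367), 90.0)
0.111 [0.5871 0.0138 0.111 ]
0.115 [0.5856 0.0137 0.115 ]
0.119 [0.5841 0.0136 0.119 ]
```

View pics/w4.png

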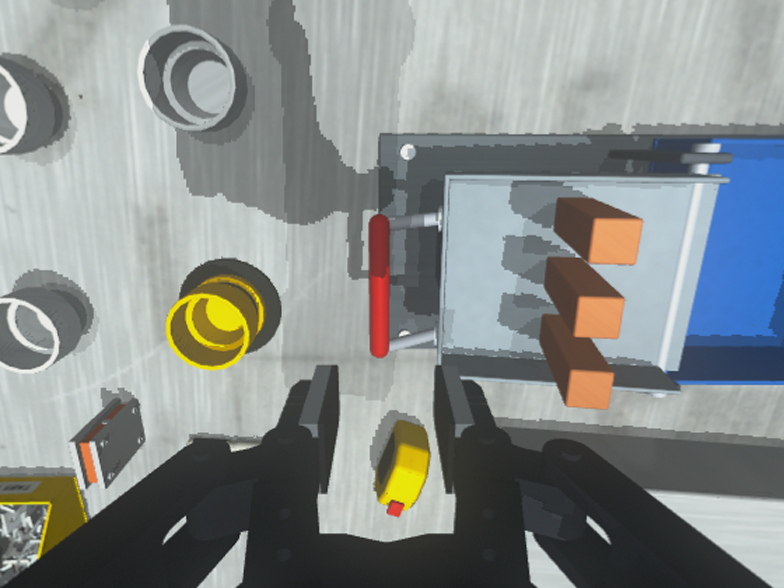

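Call:
step_arm(
  rows=[
    [0.002, -0.005, -0.06, 0, 0, 0],
    [0.002, -0.005, -0.12, 0, 0, 0],
    [0.002, -0.005, -0.16, 0, 0, 0],
    [0.002, -0.005, -0.18, 0, 0, 0],
    [0.002, -0.005, -0.18, 0, 0, 0],
  ],
  squeeze=20,
)

```text
clock: 19.48
tcp_pos: [0.5681, 0.0126, 0.1359]
orientation: [0.132, -3.134, 0.001]
contact_force: [-0.1, -0.4, 0.7]
grip_width: 0.0323
gripper_force: 0.0
```

Call:
step_arm(
  rows=[
    [0, 0, 0, 0, 0, 0],
    [0, 0, -0.02, 0, 0, 0],
    [0, 0, -0.04, 0, 0, 0],
    [0, 0, -0.04, 0, 0, 0],
    [0, 0, -0.04, 0, 0, 0],
  ],
)

```text
clock: 19.9
tcp_pos: [0.5694, 0.0123, 0.1141]
orientation: [0.131, -3.138, -0.0]
contact_force: [-0.1, 0.5, 0.4]
grip_width: 0.0324
gripper_force: 0.0
```

Call:
step_arm(
  rows=[
    [0, 0, 0, 0, 0, 0],
    [0, 0, 0, 0, 0, 0],
    [0, 0, 0, 0, 0, 0],
    [0, 0, 0, 0, 0, 0],
  ],
  jaw=1,
)

```text
clock: 20.23
tcp_pos: [0.5701, 0.0125, 0.115]
orientation: [-0.131, 3.138, 0.001]
contact_force: [0.0, 0.7, 1.7]
grip_width: 0.0109
gripper_force: 21.1
```

Call:
step_arm(
  rows=[
    [-0.0002, 0.0025, 0.015, 0, 0, 0],
    [-0.0005, 0.0056, 0.0314, 0, 0, 0],
    [-0.0012, 0.0143, 0.0622, 0, 0, 0],
    [-0.0023, 0.0259, 0.0918, 0, 0, 0],
    [-0.0035, 0.0403, 0.12, 0, 0, 0],
  ],
)

```text
clock: 20.65
tcp_pos: [0.5681, 0.0359, 0.1881]
orientation: [-0.129, 3.138, -0.001]
contact_force: [4.6, 0.7, -5.0]
grip_width: 0.0111
gripper_force: 19.5
```

Call:
step_arm(
  rows=[
    [-0.0008, 0.0087, 0.0135, 0, 0, 0],
    [-0.0015, 0.0175, 0.027, 0, 0, 0],
    [-0.0024, 0.0275, 0.0395, 0, 0, 0],
    [-0.0033, 0.0374, 0.0518, 0, 0, 0],
    [-0.0033, 0.0374, 0.0518, 0, 0, 0],
  ],
)

```text
clock: 21.07
tcp_pos: [0.5663, 0.0576, 0.2197]
orientation: [-0.13, 3.137, -0.003]
contact_force: [0.5, -6.1, 2.4]
grip_width: 0.0112
gripper_force: 20.8
```

Call:
step_arm(
  rows=[
    [-0.0019, 0.0221, 0.0228, 0, 0, 0],
    [-0.004, 0.0465, 0.043, 0, 0, 0],
    [-0.0064, 0.073, 0.0612, 0, 0, 0],
    [-0.0088, 0.1009, 0.0762, 0, 0, 0],
    [-0.0113, 0.13, 0.0885, 0, 0, 0],
  ],
)

```text
clock: 21.48
tcp_pos: [0.5597, 0.1332, 0.2735]
orientation: [-0.124, 3.137, -0.005]
contact_force: [0.6, -5.5, 5.0]
grip_width: 0.011
gripper_force: 20.8
```

Call:
step_arm(
  rows=[
    [0, 0, 0, 0, 0, 0],
    [0, 0, 0, 0, 0, 0],
    [0, 0, 0, 0, 0, 0],
    [0, 0, 0, 0, 0, 0],
    [0, 0, 0, 0, 0, 0],
  ],
)

```text
clock: 21.9
tcp_pos: [0.5598, 0.1347, 0.2735]
orientation: [-0.128, 3.137, -0.001]
contact_force: [-3.3, -6.5, 15.0]
grip_width: 0.0108
gripper_force: 22.0
```

```bash
python3 - <<'E'
from h import *
o=r.get_obs();print(o["tcp_pos"],yaw(o),o["grip_width"],o["contact_force"])
im2=eyes.grab_frame("scene")
cv2.imwrite("pics/s5.png",cv2.resize(im2[80:260,110:350],None,fx=3,fy=3,interpolation=cv2.INTER_CUBIC)[:,:,::-1])
E
```

```text
[0.55975186 0.13473211 0.27353727] 94.65615269966341 0.010823912873318697 [-3.3435218  -6.49697208 15.0296411 ]
```

View pics/s5.png

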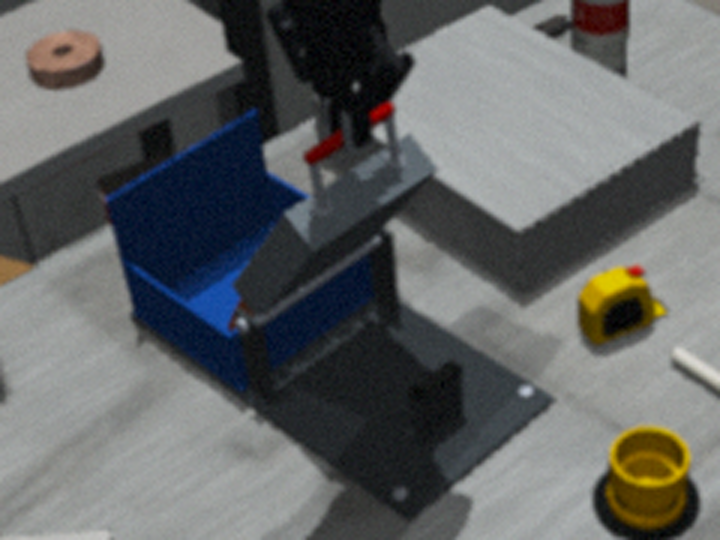

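```bash
python3 - <<'E'
from h import *
for cam in("top","scene"):
    im=eyes.grab_frame(cam);cv2.imwrite(cam+"5raw.png",im[:,:,::-1])
    h=cv2.cvtColor(im,cv2.COLOR_RGB2HSV).astype(int)
    m=((h[...,0]<16)&(h[...,1]>85)&(h[...,2]>35)).astype(np.uint8)
    n,l,st,c=cv2.connectedComponentsWithStats(m)
    for i in range(1,n):
        if st[i,4]>6 and (cam=="scene" or 130<st[i,0]<300) and 130<st[i,0]<330 and 80<st[i,1]<280:
            ys,xs=np.where(l==i);print(cam,st[i],c[i].round(1),h[ys,xs].mean(0).round(),at(cam,*c[i],.03).round(3))
E
```

```text
top [282 145   4   5  16] [283.6 146.8] [  8. 151. 160.] [0.791 0.046 0.03 ]
top [231 202   2  13  16] [231.2 207.2] [  1. 109.  73.] [0.592 0.172 0.03 ]
scene [233 114   8   7  34] [236.6 116.9] [  1. 230. 114.] [0.8   0.415 0.03 ]
scene [212 123  13  12  59] [218.3 128.6] [  1. 215.  76.] [0.723 0.408 0.03 ]
scene [319 168   6   4  17] [321.4 169.7] [  6. 190. 170.] [0.806 0.066 0.03 ]
```

Call:
step_arm(
  rows=[
    [0.0025, -0.0291, -0.0123, 0, 0, 0],
    [0.0049, -0.057, -0.0273, 0, 0, 0],
    [0.0073, -0.0835, -0.0455, 0, 0, 0],
    [0.0094, -0.1079, -0.0657, 0, 0, 0],
    [0.0113, -0.13, -0.0885, 0, 0, 0],
  ],
)

```text
clock: 22.47
tcp_pos: [0.5663, 0.0583, 0.2184]
orientation: [-0.13, 3.137, 0.002]
contact_force: [2.1, 1.1, 1.1]
grip_width: 0.0107
gripper_force: 21.7
```

Call:
step_arm(
  rows=[
    [0.0009, -0.0099, -0.0123, 0, 0, 0],
    [0.0018, -0.0199, -0.0248, 0, 0, 0],
    [0.0025, -0.0287, -0.0383, 0, 0, 0],
    [0.0033, -0.0374, -0.0518, 0, 0, 0],
    [0.0045, -0.0518, -0.08, 0, 0, 0],
  ],
)

```text
clock: 22.88
tcp_pos: [0.5686, 0.0281, 0.1701]
orientation: [-0.133, 3.138, 0.001]
contact_force: [1.0, 1.2, 0.7]
grip_width: 0.011
gripper_force: 22.2
```

Call:
step_arm(
  rows=[
    [0.0011, -0.0116, -0.0296, 0, 0, 0],
    [0.0018, -0.0203, -0.0604, 0, 0, 0],
    [0.0021, -0.0234, -0.0768, 0, 0, 0],
    [0.0023, -0.0259, -0.09, 0, 0, 0],
    [0.0023, -0.0259, -0.09, 0, 0, 0],
  ],
)

```text
clock: 23.3
tcp_pos: [0.5696, 0.0126, 0.1144]
orientation: [0.132, -3.138, 0.0]
contact_force: [3.2, -0.2, -2.3]
grip_width: 0.0112
gripper_force: 22.6
```

Call:
step_arm(
  rows=[
    [0, 0, 0, 0, 0, 0],
    [0, 0, 0, 0, 0, 0],
    [0, 0, 0, 0, 0, 0],
    [0, 0, 0, 0, 0, 0],
  ],
  jaw=0.62,
)

```text
clock: 23.63
tcp_pos: [0.5695, 0.0128, 0.116]
orientation: [0.132, -3.139, -0.001]
contact_force: [-0.9, 0.1, -0.0]
grip_width: 0.032
gripper_force: 0.0
```

Call:
step_arm(
  rows=[
    [0, -0.002, 0.04, 0, 0, 0],
    [0, -0.002, 0.08, 0, 0, 0],
    [0, -0.002, 0.15, 0, 0, 0],
    [0, -0.002, 0.22, 0, 0, 0],
    [0, -0.002, 0.22, 0, 0, 0],
  ],
)

```text
clock: 24.05
tcp_pos: [0.5738, 0.0109, 0.2559]
orientation: [-0.13, 3.126, 0.003]
contact_force: [1.4, -0.8, 0.8]
grip_width: 0.0323
gripper_force: 0.0
```

Call:
step_arm(
  rows=[
    [-0.18, -0.25, 0, 0, 0, 0],
    [-0.18, -0.25, 0, 0, 0, 0],
    [-0.18, -0.25, 0, 0, 0, 0],
    [-0.18, -0.25, 0, 0, 0, 0],
    [-0.18, -0.25, 0, 0, 0, 0],
  ],
  jaw=0.0,
)

```text
clock: 24.47
tcp_pos: [0.4579, -0.1432, 0.2477]
orientation: [0.122, -3.138, 0.0]
contact_force: [0.5, -1.0, -0.1]
grip_width: 0.0854
gripper_force: 0.0
```

```bash
python3 - <<'E'
from h import *
o=r.get_obs();print(o["tcp_pos"],yaw(o),o["grip_width"],o["joints"].round(2))
im=eyes.grab_frame("top");cv2.imwrite("top6raw.png",im[:,:,::-1]);im2=eyes.grab_frame("scene")
a=cv2.resize(im[150:290,140:420],None,fx=2.1,fy=2.1,interpolation=cv2.INTER_CUBIC)
b=cv2.resize(im2[100:240,130:410],None,fx=2.1,fy=2.1,interpolation=cv2.INTER_CUBIC)
cv2.imwrite("pics/both6.png",np.vstack([a,b])[:,:,::-1])
E
```

```text
[ 0.45789864 -0.14322278  0.24773763] 94.468172543501 0.08541788773999923 [-0.26  0.15  0.49  2.03 -0.09  0.98  1.92]
```

View pics/both6.png

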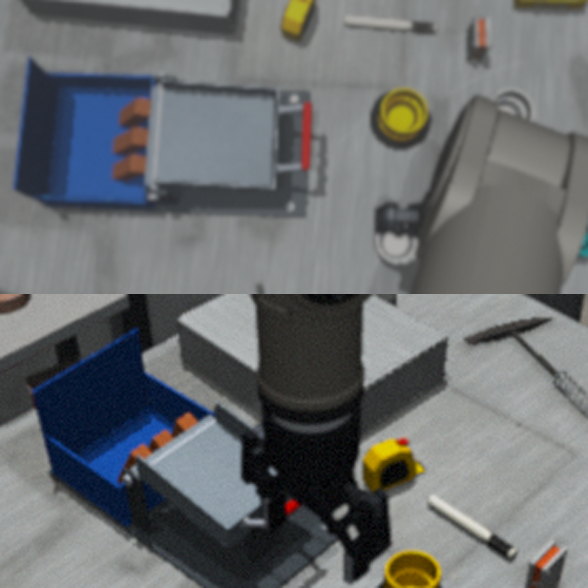

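```bash
python3 - <<'E'
from h import *
m=np.array([.5705,.012,0]);t=np.radians(5);x=np.array([np.cos(t),np.sin(t),0]);y=np.array([-np.sin(t),np.cos(t),0]);B=m+.272*y
for u,v in[(120,105),(150,100),(115,168),(145,175)]:
    for z in(.03,.06,.09):
        p=at("top",u/2.1+140,v/2.1+150,z)-B;print((u,v),z,(p@x).round(3),(p@y).round(3))
im=cv2.imread("top6raw.png");im2=eyes.grab_frame("scene")[:,:,::-1]
a=cv2.resize(im[180:240,170:250],None,fx=7,fy=7,interpolation=cv2.INTER_CUBIC)[:,:390]
b=cv2.resize(im2[140:200,170:240],None,fx=7,fy=7,interpolation=cv2.INTER_CUBIC)[:,:400]
cv2.imwrite("pics/z6.png",np.hstack([a,b]))
E
```

```text
(120, 105) 0.03 0.054 -0.015
(120, 105) 0.06 0.046 -0.023
(120, 105) 0.09 0.039 -0.03
(150, 100) 0.03 0.062 -0.056
(150, 100) 0.06 0.054 -0.062
(150, 100) 0.09 0.046 -0.068
(115, 168) 0.03 -0.033 -0.015
(115, 168) 0.06 -0.038 -0.023
(115, 168) 0.09 -0.044 -0.03
(145, 175) 0.03 -0.041 -0.057
(145, 175) 0.06 -0.046 -0.063
(145, 175) 0.09 -0.051 -0.069
```

View pics/z6.png

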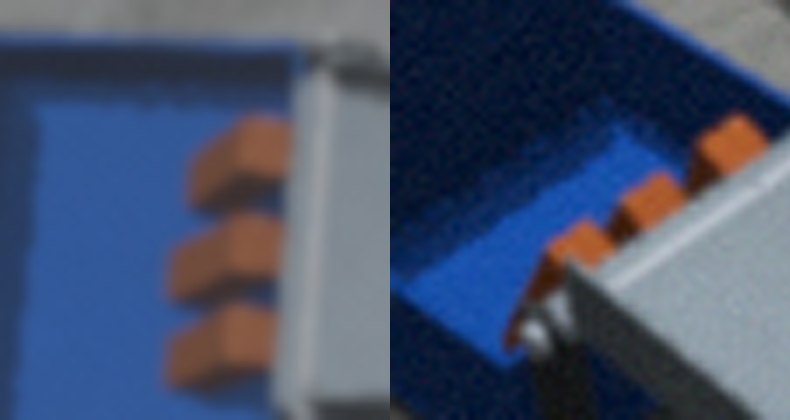

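The bar ends lean on the bin's near wall inside it (left view: 240,165; 225,255; 220,345). Now I measure the cup rims with the wrist camera using a circle-edge search.

```bash
cat >> h.py <<'E'
def rim(cam,c0,z,o=None,im=None,rad=(.031,.027),span=.012):
    """centre of a rim circle near c0: maximise gradient across projected circles"""
    im=eyes.grab_frame(cam) if im is None else im
    g=cv2.GaussianBlur(im,(0,0),1.0).astype(np.float32)
    gx=np.abs(cv2.Sobel(g,cv2.CV_32F,1,0)).max(2);gy=np.abs(cv2.Sobel(g,cv2.CV_32F,0,1)).max(2)
    G=np.clip(np.hypot(gx,gy),0,250)
    a=np.linspace(0,2*np.pi,90,endpoint=False);best=None
    def score(x,y):
        s=0
        for k in rad:
            p=np.array([proj(cam,[x+k*np.cos(t),y+k*np.sin(t),z],o) for t in a],np.float32)
            s+=cv2.remap(G,p[:,0],p[:,1],cv2.INTER_LINEAR).mean()
        return s
    c=np.array(c0[:2],float)
    for st in (span/4,span/12,span/36):
        L=[(score(c[0]+i*st,c[1]+j*st),i,j) for i in range(-4,5) for j in range(-4,5)]
        b=max(L);c=c+st*np.array(b[1:])
    return c.round(4),round(float(b[0]),1)
E
cat > cups.py <<'E'
from h import *
import sys
class C: pass
_ci={n:eyes.camera_info(n) for n in("top","wrist","scene")}
eyes.camera_info=lambda n:_ci[n]
o=r.get_obs();im=eyes.grab_frame("wrist");print(o["tcp_pos"],round(yaw(o),1))
G={"c1":(.4597,-.1205,.052),"c2":(.487,-.2509,.052),"c3":(.6471,-.2505,.052),"y":(.6297,-.1093,.056)}
for k in sys.argv[1:]:
    n,*v=k.split("=");c=G[n] if not v else tuple(float(q) for q in v[0].split(","))
    print(n,proj("wrist",c,o).round(),rim("wrist",c,c[2],o,im))
E
cat > /dev/null; python3 - <<'E'
E
python3 cups.py c1 c2 c3 y
python3 - <<'E'
from h import *
_ci={n:eyes.camera_info(n) for n in("top",)}
eyes.camera_info=lambda n:_ci[n]
im=cv2.imread("top3raw.png")
for n,c in {"c1":(.4597,-.1205,.052),"c2":(.487,-.2509,.052),"c3":(.6471,-.2505,.052),"y":(.6297,-.1093,.056)}.items(): print(n,rim("top",c,c[2],None,im))
E
```

```text
[ 0.46084581 -0.13999762  0.24795207] 94.6
c1 [296. 184.] (array([ 0.4637, -0.1192]), 311.8)
c2 [165. 201.] (array([ 0.49  , -0.2532]), 335.1)
c3 [168. 332.] (array([ 0.6518, -0.2542]), 197.1)
y [291. 330.] (array([ 0.6344, -0.1106]), 447.9)
c1 (array([ 0.4627, -0.1165]), 84.3)
c2 (array([ 0.4873, -0.2512]), 149.0)
c3 (array([ 0.6484, -0.2515]), 194.7)
y (array([ 0.6327, -0.1086]), 296.1)
```

Call:
step_arm(
  rows=[
    [0.003, 0.035, -0.04, 0, 0, 0],
    [0.003, 0.035, -0.09, 0, 0, 0],
    [0.003, 0.035, -0.12, 0, 0, 0],
    [0.003, 0.035, -0.12, 0, 0, 0],
    [0.003, 0.035, -0.12, 0, 0, 0],
  ],
)

```text
clock: 25.08
tcp_pos: [0.4638, -0.1167, 0.1751]
orientation: [0.134, -3.137, -0.0]
contact_force: [-0.6, -0.5, 0.3]
grip_width: 0.0854
gripper_force: 0.0
```

Call:
step_arm(
  rows=[
    [0, 0, 0, 0, 0, 0],
    [0, 0, 0, 0, 0, 0],
  ],
)

```text
clock: 25.25
tcp_pos: [0.4649, -0.1178, 0.1769]
orientation: [-0.132, 3.136, -0.0]
contact_force: [0.1, -0.5, -0.2]
grip_width: 0.0852
gripper_force: 0.0
```

```bash
python3 cups.py c1
```

```text
[ 0.46492176 -0.11776289  0.17690265] 94.8
c1 [273. 199.] (array([ 0.464 , -0.1192]), 277.9)
```

Call:
step_arm(
  rows=[
    [-0.001, -0.002, -0.06, 0, 0, 0],
    [-0.001, -0.002, -0.12, 0, 0, 0],
    [-0.001, -0.002, -0.17, 0, 0, 0],
    [-0.001, -0.002, -0.2, 0, 0, 0],
    [-0.001, -0.002, -0.225, 0, 0, 0],
  ],
)

```text
clock: 25.72
tcp_pos: [0.4631, -0.119, 0.0396]
orientation: [0.131, -3.139, -0.0]
contact_force: [0.4, 0.3, 0.5]
grip_width: 0.0855
gripper_force: 0.0
```

Call:
step_arm(
  rows=[
    [0, 0, 0, 0, 0, 0],
    [0, 0, 0, 0, 0, 0],
    [0, 0, 0, 0, 0, 0],
  ],
)

```text
clock: 25.97
tcp_pos: [0.4641, -0.1194, 0.0418]
orientation: [-0.131, 3.137, -0.0]
contact_force: [0.1, 0.1, -0.2]
grip_width: 0.0849
gripper_force: 0.0
```

Call:
step_arm(
  rows=[
    [0, 0, 0, 0, 0, 0],
    [0, 0, 0, 0, 0, 0],
    [0, 0, 0, 0, 0, 0],
    [0, 0, 0, 0, 0, 0],
  ],
  jaw=1,
  squeeze=30,
)

```text
clock: 26.3
tcp_pos: [0.464, -0.1191, 0.0419]
orientation: [-0.131, 3.137, 0.0]
contact_force: [-0.7, 0.3, 8.0]
grip_width: 0.0616
gripper_force: 31.1
```

Call:
step_arm(
  rows=[
    [0, 0, 0.04, 0, 0, 0],
    [0, 0, 0.1, 0, 0, 0],
    [0, 0, 0.16, 0, 0, 0],
    [0, 0, 0.2, 0, 0, 0],
    [0, 0, 0.2, 0, 0, 0],
  ],
)

```text
clock: 26.72
tcp_pos: [0.466, -0.1198, 0.1656]
orientation: [-0.13, 3.129, -0.0]
contact_force: [1.3, -0.5, -0.7]
grip_width: 0.0613
gripper_force: 34.9
```

Call:
step_arm(
  rows=[
    [0.06, 0.003, 0, 0, 0, 0],
    [0.12, 0.006, 0, 0, 0, 0],
    [0.18, 0.01, 0, 0, 0, 0],
    [0.24, 0.013, 0, 0, 0, 0],
    [0.2837, 0.0145, 0, 0, 0, 0],
  ],
)

```text
clock: 27.13
tcp_pos: [0.6358, -0.1092, 0.1601]
orientation: [-0.134, 3.138, 0.001]
contact_force: [0.2, 0.2, -0.8]
grip_width: 0.0613
gripper_force: 34.8
```

Call:
step_arm(
  rows=[
    [0, 0, 0, 0, 0, 0],
    [0, 0, 0, 0, 0, 0],
    [0, 0, 0, 0, 0, 0],
    [0, 0, 0, 0, 0, 0],
  ],
)

```text
clock: 27.47
tcp_pos: [0.6317, -0.1108, 0.1602]
orientation: [0.13, -3.137, -0.0]
contact_force: [-0.8, 0.7, -0.3]
grip_width: 0.0611
gripper_force: 34.9
```

```bash
python3 - <<'E'
from h import *
o=r.get_obs();T=R.from_rotvec(o["orientation"]).as_matrix();print(o["tcp_pos"],yaw(o),T[:,2])
_ci={n:eyes.camera_info(n) for n in("top","scene","wrist")};eyes.camera_info=lambda n:_ci[n]
z=o["tcp_pos"][2]+.0101
im=eyes.grab_frame("wrist");save(im,"w7")
print(rim("wrist",(*o["tcp_pos"][:2],),z,o,im,span=.006))
im=eyes.grab_frame("scene");c=o["tcp_pos"]
print("held scene",rim("scene",c,z,None,im,span=.006),"yellow scene",rim("scene",(.6335,-.11),.056,None,im,span=.008))
E
```

```text
[ 0.63169334 -0.11075581  0.16020654] 94.7337336424548 [-1.57256831e-03  1.90800853e-04 -9.99998745e-01]
(array([ 0.6315, -0.1113]), 215.2)
held scene (array([ 0.6282, -0.1021]), 230.7) yellow scene (array([ 0.6335, -0.108 ]), 372.4)
```

Call:
step_arm(
  rows=[
    [0.002, 0.001, -0.03, 0, 0, 0],
    [0.002, 0.001, -0.06, 0, 0, 0],
    [0.002, 0.001, -0.08, 0, 0, 0],
    [0.002, 0.001, -0.08, 0, 0, 0],
  ],
)

```text
clock: 27.9
tcp_pos: [0.6321, -0.1093, 0.1101]
orientation: [0.131, -3.134, -0.001]
contact_force: [-0.3, 0.4, -0.9]
grip_width: 0.0612
gripper_force: 34.8
```

Call:
step_arm(
  rows=[
    [0, 0, -0.01, 0, 0, 0],
    [0, 0, -0.02, 0, 0, 0],
    [0, 0, -0.03, 0, 0, 0],
    [0, 0, -0.03, 0, 0, 0],
  ],
)

```text
clock: 28.23
tcp_pos: [0.6339, -0.1097, 0.0937]
orientation: [0.131, -3.138, -0.0]
contact_force: [-1.1, -0.3, -1.6]
grip_width: 0.0613
gripper_force: 34.9
```

Going in freely. Continuing slowly.

Call:
step_arm(
  rows=[
    [0, 0, -0.01, 0, 0, 0],
    [0, 0, -0.018, 0, 0, 0],
    [0, 0, -0.026, 0, 0, 0],
    [0, 0, -0.026, 0, 0, 0],
  ],
)

```text
clock: 28.57
tcp_pos: [0.6338, -0.1096, 0.0778]
orientation: [0.131, -3.137, -0.0]
contact_force: [0.2, 0.3, -1.1]
grip_width: 0.0613
gripper_force: 34.9
```

Call:
step_arm(
  rows=[
    [0, 0, -0.004, 0, 0, 0],
    [0, 0, -0.006, 0, 0, 0],
    [0, 0, -0.006, 0, 0, 0],
  ],
)

```text
clock: 28.82
tcp_pos: [0.6343, -0.1098, 0.0752]
orientation: [0.131, -3.139, -0.0]
contact_force: [0.3, 0.1, -1.3]
grip_width: 0.0616
gripper_force: 34.9
```

Call:
step_arm(
  rows=[
    [0, 0, -0.002, 0, 0, 0],
    [0, 0, -0.003, 0, 0, 0],
    [0, 0, -0.003, 0, 0, 0],
  ],
)

```text
clock: 29.07
tcp_pos: [0.6347, -0.1099, 0.074]
orientation: [-0.131, 3.138, 0.0]
contact_force: [-1.7, 0.1, 2.7]
grip_width: 0.0616
gripper_force: 35.2
```

Call:
step_arm(
  rows=[
    [0, 0, 0, 0, 0, 0],
    [0, 0, 0, 0, 0, 0],
    [0, 0, 0, 0, 0, 0],
    [0, 0, 0, 0, 0, 0],
  ],
  jaw=0,
)

```text
clock: 29.4
tcp_pos: [0.6345, -0.1098, 0.0736]
orientation: [-0.131, 3.139, -0.0]
contact_force: [0.7, -0.2, 0.5]
grip_width: 0.0854
gripper_force: 0.0
```

Call:
step_arm(
  rows=[
    [0, 0, 0.05, 0, 0, 0],
    [0, 0, 0.1, 0, 0, 0],
    [0, 0, 0.16, 0, 0, 0],
    [0, 0, 0.2, 0, 0, 0],
    [0, 0, 0.2, 0, 0, 0],
  ],
)

```text
clock: 29.82
tcp_pos: [0.6376, -0.1108, 0.1996]
orientation: [-0.13, 3.129, -0.002]
contact_force: [0.5, -0.4, -0.1]
grip_width: 0.0852
gripper_force: 0.0
```

```bash
python3 cups.py c1=.634,-.11,.084 y c2 c3
```

```text
[ 0.63761842 -0.11084682  0.1996435 ] 94.8
c1 [278. 203.] (array([ 0.6343, -0.1103]), 276.3)
y [279. 189.] (array([ 0.6464, -0.1076]), 268.9)
c2 [ 95. -26.] (array([ 0.4897, -0.2532]), 122.8)
c3 [113. 194.] (array([ 0.6518, -0.2538]), 338.6)
```

Call:
step_arm(
  rows=[
    [0.007, -0.06, 0, 0, 0, 0],
    [0.014, -0.12, 0, 0, 0, 0],
    [0.022, -0.18, 0, 0, 0, 0],
    [0.029, -0.2397, 0, 0, 0, 0],
    [0.029, -0.2397, 0, 0, 0, 0],
  ],
)

```text
clock: 30.28
tcp_pos: [0.6492, -0.2636, 0.1926]
orientation: [0.116, -3.137, 0.009]
contact_force: [-1.0, -0.3, 0.2]
grip_width: 0.0852
gripper_force: 0.0
```

Call:
step_arm(
  rows=[
    [0, 0, -0.02, 0, 0, 0],
    [0, 0, -0.03, 0, 0, 0],
    [0, 0, -0.03, 0, 0, 0],
  ],
)

```text
clock: 30.53
tcp_pos: [0.6506, -0.2507, 0.172]
orientation: [0.135, -3.134, -0.005]
contact_force: [-0.0, 0.7, -0.0]
grip_width: 0.0856
gripper_force: 0.0
```

```bash
python3 cups.py c3=.6515,-.2538,.052
```

```text
[ 0.65063288 -0.25069014  0.17200526] 94.9
c3 [272. 209.] (array([ 0.6518, -0.2538]), 291.9)
```

Call:
step_arm(
  rows=[
    [0, 0, -0.05, 0, 0, 0],
    [0, 0, -0.11, 0, 0, 0],
    [0, 0, -0.16, 0, 0, 0],
    [0, 0, -0.2, 0, 0, 0],
    [0, 0, -0.2235, 0, 0, 0],
  ],
)

```text
clock: 31.0
tcp_pos: [0.6506, -0.2509, 0.0381]
orientation: [0.135, -3.135, -0.004]
contact_force: [1.2, 0.1, -0.3]
grip_width: 0.0854
gripper_force: 0.0
```

Call:
step_arm(
  rows=[
    [0, 0, 0, 0, 0, 0],
    [0, 0, 0, 0, 0, 0],
    [0, 0, 0, 0, 0, 0],
  ],
)

```text
clock: 31.25
tcp_pos: [0.6532, -0.2538, 0.0433]
orientation: [-0.132, 3.136, -0.002]
contact_force: [-0.1, -0.1, 0.5]
grip_width: 0.0853
gripper_force: 0.0
```

Call:
step_arm(
  rows=[
    [0, 0, 0, 0, 0, 0],
    [0, 0, 0, 0, 0, 0],
    [0, 0, 0, 0, 0, 0],
    [0, 0, 0, 0, 0, 0],
    [0, 0, 0, 0, 0, 0],
  ],
  jaw=1,
)

```text
clock: 31.67
tcp_pos: [0.653, -0.254, 0.0437]
orientation: [-0.131, 3.136, -0.001]
contact_force: [-0.9, 0.9, 6.4]
grip_width: 0.0624
gripper_force: 32.1
```

Call:
step_arm(
  rows=[
    [0, 0, 0.04, 0, 0, 0],
    [0, 0, 0.1, 0, 0, 0],
    [0, 0, 0.16, 0, 0, 0],
    [0, 0, 0.22, 0, 0, 0],
    [0, 0, 0.22, 0, 0, 0],
  ],
)

```text
clock: 32.08
tcp_pos: [0.6558, -0.2561, 0.1829]
orientation: [-0.13, 3.126, -0.007]
contact_force: [0.7, -0.9, -0.4]
grip_width: 0.0622
gripper_force: 33.7
```

Call:
step_arm(
  rows=[
    [-0.007, 0.06, 0, 0, 0, 0],
    [-0.014, 0.12, 0, 0, 0, 0],
    [-0.022, 0.18, 0, 0, 0, 0],
    [-0.03, 0.2397, 0, 0, 0, 0],
    [-0.03, 0.2397, 0, 0, 0, 0],
  ],
)

```text
clock: 32.5
tcp_pos: [0.634, -0.0992, 0.1733]
orientation: [0.148, -3.138, -0.01]
contact_force: [0.7, 1.4, -2.0]
grip_width: 0.0622
gripper_force: 33.8
```

Call:
step_arm(
  rows=[
    [0, 0, 0, 0, 0, 0],
    [0, 0, 0, 0, 0, 0],
    [0, 0, 0, 0, 0, 0],
    [0, 0, 0, 0, 0, 0],
    [0, 0, 0, 0, 0, 0],
  ],
)

```text
clock: 32.92
tcp_pos: [0.6337, -0.1114, 0.1736]
orientation: [-0.128, 3.139, -0.001]
contact_force: [0.0, 0.4, -2.1]
grip_width: 0.0623
gripper_force: 33.8
```

```bash
python3 - <<'E'
from h import *
o=r.get_obs();print(o["tcp_pos"],yaw(o))
_ci={n:eyes.camera_info(n) for n in("top","scene","wrist")};eyes.camera_info=lambda n:_ci[n]
print(rim("wrist",o["tcp_pos"],o["tcp_pos"][2]+.009,o,span=.006))
E
```

```text
[ 0.63372759 -0.11141103  0.17358763] 94.6582269225615
(array([ 0.6319, -0.1119]), 195.3)
```

Call:
step_arm(
  rows=[
    [0.002, 0.002, -0.02, 0, 0, 0],
    [0.002, 0.002, -0.04, 0, 0, 0],
    [0.002, 0.002, -0.05, 0, 0, 0],
    [0.002, 0.002, -0.05, 0, 0, 0],
    [0.002, 0.002, -0.05, 0, 0, 0],
  ],
)

```text
clock: 33.38
tcp_pos: [0.6344, -0.1086, 0.1424]
orientation: [0.131, -3.137, -0.0]
contact_force: [0.4, -0.8, -1.5]
grip_width: 0.062
gripper_force: 33.8
```

Call:
step_arm(
  rows=[
    [0, 0, -0.012, 0, 0, 0],
    [0, 0, -0.024, 0, 0, 0],
    [0, 0, -0.036, 0, 0, 0],
    [0, 0, -0.036, 0, 0, 0],
  ],
)

```text
clock: 33.72
tcp_pos: [0.6339, -0.1082, 0.12]
orientation: [0.131, -3.136, -0.001]
contact_force: [-0.8, 0.7, -1.3]
grip_width: 0.0622
gripper_force: 33.8
```

Call:
step_arm(
  rows=[
    [0, 0, -0.008, 0, 0, 0],
    [0, 0, -0.016, 0, 0, 0],
    [0, 0, -0.022, 0, 0, 0],
    [0, 0, -0.022, 0, 0, 0],
  ],
)

```text
clock: 34.05
tcp_pos: [0.6345, -0.1084, 0.1078]
orientation: [0.131, -3.138, -0.0]
contact_force: [-0.4, -0.5, -1.0]
grip_width: 0.0617
gripper_force: 33.8
```

Call:
step_arm(
  rows=[
    [0, -0.001, -0.003, 0, 0, 0],
    [0, -0.001, -0.006, 0, 0, 0],
    [0, -0.001, -0.008, 0, 0, 0],
    [0, -0.001, -0.008, 0, 0, 0],
  ],
)

```text
clock: 34.38
tcp_pos: [0.6351, -0.1092, 0.1039]
orientation: [-0.131, 3.139, -0.0]
contact_force: [0.6, -0.2, -1.2]
grip_width: 0.0621
gripper_force: 33.8
```

Call:
step_arm(
  rows=[
    [0, 0, -0.0015, 0, 0, 0],
    [0, 0, -0.0025, 0, 0, 0],
    [0, 0, -0.0025, 0, 0, 0],
  ],
)

```text
clock: 34.63
tcp_pos: [0.6358, -0.1093, 0.1038]
orientation: [-0.131, 3.137, 0.0]
contact_force: [-1.9, 1.5, 7.9]
grip_width: 0.062
gripper_force: 34.5
```

Contact at the expected home height. Release and rise.

Call:
step_arm(
  rows=[
    [0, 0, 0, 0, 0, 0],
    [0, 0, 0, 0, 0, 0],
    [0, 0, 0, 0, 0, 0],
    [0, 0, 0, 0, 0, 0],
  ],
  jaw=0,
)

```text
clock: 34.97
tcp_pos: [0.635, -0.1091, 0.1023]
orientation: [0.131, -3.139, 0.0]
contact_force: [-0.2, 0.0, -0.2]
grip_width: 0.0854
gripper_force: 0.0
```

Call:
step_arm(
  rows=[
    [0, 0, 0.05, 0, 0, 0],
    [0, 0, 0.1, 0, 0, 0],
    [0, 0, 0.16, 0, 0, 0],
    [0, 0, 0.2, 0, 0, 0],
    [0, 0, 0.2, 0, 0, 0],
  ],
)

```text
clock: 35.38
tcp_pos: [0.638, -0.1103, 0.2283]
orientation: [-0.13, 3.129, -0.002]
contact_force: [0.1, -0.4, -0.8]
grip_width: 0.0852
gripper_force: 0.0
```

```bash
python3 cups.py c1=.634,-.11,.112 c2=.49,-.2532,.052
```

```text
[ 0.63803176 -0.11025883  0.22834303] 94.8
c1 [277. 203.] (array([ 0.635 , -0.1097]), 267.0)
c2 [111.  -9.] (array([ 0.4897, -0.2532]), 126.6)
```

Call:
step_arm(
  rows=[
    [-0.0454, -0.045, 0, 0, 0, -0.03],
    [-0.0908, -0.09, 0, 0, 0, -0.065],
    [-0.1362, -0.135, 0, 0, 0, -0.1],
    [-0.1816, -0.18, 0, 0, 0, -0.13],
    [-0.227, -0.225, 0, 0, 0, -0.165],
  ],
)

```text
clock: 35.85
tcp_pos: [0.4966, -0.2448, 0.2212]
orientation: [-0.684, -3.064, -0.0]
contact_force: [0.4, -0.0, -0.2]
grip_width: 0.0855
gripper_force: 0.0
```

Call:
step_arm(
  rows=[
    [-0.0152, -0.015, -0.02, 0, 0, -0.029],
    [-0.0152, -0.015, -0.06, 0, 0, -0.029],
    [-0.0152, -0.015, -0.08, 0, 0, -0.029],
    [-0.0152, -0.015, -0.08, 0, 0, -0.029],
    [-0.0152, -0.015, -0.08, 0, 0, -0.029],
  ],
)

```text
clock: 36.27
tcp_pos: [0.4895, -0.2523, 0.1734]
orientation: [-0.813, -3.032, 0.0]
contact_force: [0.0, -0.1, 0.3]
grip_width: 0.0856
gripper_force: 0.0
```

```bash
python3 cups.py c2=.4897,-.2532,.052
```

```text
[ 0.48953152 -0.25227306  0.17340108] 60.0
c2 [275. 208.] (array([ 0.49  , -0.2532]), 303.6)
```

Call:
step_arm(
  rows=[
    [0, 0, -0.05, 0, 0, 0],
    [0, 0, -0.11, 0, 0, 0],
    [0, 0, -0.16, 0, 0, 0],
    [0, 0, -0.2, 0, 0, 0],
    [0, 0, -0.221, 0, 0, 0],
  ],
)

```text
clock: 36.73
tcp_pos: [0.4896, -0.2521, 0.0398]
orientation: [-0.813, -3.032, -0.001]
contact_force: [-0.6, -0.3, 0.3]
grip_width: 0.0857
gripper_force: 0.0
```

Call:
step_arm(
  rows=[
    [0, 0, 0, 0, 0, 0],
    [0, 0, 0, 0, 0, 0],
    [0, 0, 0, 0, 0, 0],
  ],
)

```text
clock: 36.98
tcp_pos: [0.491, -0.2538, 0.0434]
orientation: [0.816, 3.031, -0.0]
contact_force: [-0.4, 0.3, -0.2]
grip_width: 0.0854
gripper_force: 0.0
```

Call:
step_arm(
  rows=[
    [0, 0, 0, 0, 0, 0],
    [0, 0, 0, 0, 0, 0],
    [0, 0, 0, 0, 0, 0],
    [0, 0, 0, 0, 0, 0],
    [0, 0, 0, 0, 0, 0],
  ],
  jaw=1,
)

```text
clock: 37.4
tcp_pos: [0.4908, -0.2536, 0.0436]
orientation: [0.816, 3.031, 0.001]
contact_force: [-2.1, 1.3, 9.3]
grip_width: 0.0626
gripper_force: 30.8
```

Call:
step_arm(
  rows=[
    [0, 0, 0.05, 0, 0, 0],
    [0, 0, 0.11, 0, 0, 0],
    [0, 0, 0.17, 0, 0, 0],
    [0, 0, 0.23, 0, 0, 0],
    [0, 0, 0.265, 0, 0, 0],
  ],
)

```text
clock: 37.82
tcp_pos: [0.4907, -0.2542, 0.2051]
orientation: [0.816, 3.028, 0.0]
contact_force: [0.3, -0.9, -0.2]
grip_width: 0.0625
gripper_force: 34.2
```

Call:
step_arm(
  rows=[
    [0.0454, 0.045, 0, 0, 0, 0],
    [0.0908, 0.09, 0, 0, 0, 0],
    [0.1362, 0.135, 0, 0, 0, 0],
    [0.1816, 0.18, 0, 0, 0, 0],
    [0.2, 0.2, 0, 0, 0, 0],
  ],
)

```text
clock: 38.23
tcp_pos: [0.6135, -0.1271, 0.2012]
orientation: [0.806, 3.034, 0.005]
contact_force: [-0.3, 1.0, -1.7]
grip_width: 0.0624
gripper_force: 34.1
```

Call:
step_arm(
  rows=[
    [0.041, 0.0395, 0, 0, 0, 0],
    [0.041, 0.0395, 0, 0, 0, 0],
    [0.041, 0.0395, 0, 0, 0, 0],
    [0.041, 0.0395, 0, 0, 0, 0],
    [0.041, 0.0395, 0, 0, 0, 0],
  ],
)

```text
clock: 38.65
tcp_pos: [0.6333, -0.111, 0.2011]
orientation: [-0.82, -3.033, 0.001]
contact_force: [0.0, -0.3, -0.2]
grip_width: 0.0621
gripper_force: 34.2
```

```bash
python3 - <<'E'
from h import *
o=r.get_obs();print(o["tcp_pos"],yaw(o))
_ci={n:eyes.camera_info(n) for n in("top","scene","wrist")};eyes.camera_info=lambda n:_ci[n]
print(rim("wrist",o["tcp_pos"],o["tcp_pos"][2]+.010,o,span=.006))
E
```

```text
[ 0.63334399 -0.11098944  0.2011072 ] 59.74379063676059
(array([ 0.6317, -0.1105]), 189.0)
```

Call:
step_arm(
  rows=[
    [0.003, 0.002, -0.02, 0, 0, 0],
    [0.003, 0.002, -0.04, 0, 0, 0],
    [0.003, 0.002, -0.055, 0, 0, 0],
    [0.003, 0.002, -0.055, 0, 0, 0],
    [0.003, 0.002, -0.055, 0, 0, 0],
  ],
)

```text
clock: 39.12
tcp_pos: [0.6353, -0.1083, 0.1665]
orientation: [-0.816, -3.031, 0.001]
contact_force: [-0.2, -0.9, -1.0]
grip_width: 0.0626
gripper_force: 34.1
```

Call:
step_arm(
  rows=[
    [0, 0, -0.012, 0, 0, 0],
    [0, 0, -0.024, 0, 0, 0],
    [0, 0, -0.034, 0, 0, 0],
    [0, 0, -0.034, 0, 0, 0],
  ],
)

```text
clock: 39.45
tcp_pos: [0.6352, -0.108, 0.1457]
orientation: [-0.816, -3.031, 0.001]
contact_force: [0.0, 0.1, -0.4]
grip_width: 0.0624
gripper_force: 34.1
```

Call:
step_arm(
  rows=[
    [0, 0, -0.006, 0, 0, 0],
    [0, 0, -0.012, 0, 0, 0],
    [0, 0, -0.017, 0, 0, 0],
    [0, 0, -0.017, 0, 0, 0],
  ],
)

```text
clock: 39.78
tcp_pos: [0.6358, -0.1082, 0.1365]
orientation: [-0.816, -3.033, 0.0]
contact_force: [-0.9, 0.5, -0.6]
grip_width: 0.0617
gripper_force: 34.1
```

Call:
step_arm(
  rows=[
    [-0.001, -0.001, -0.003, 0, 0, 0],
    [-0.001, -0.002, -0.006, 0, 0, 0],
    [-0.001, -0.002, -0.007, 0, 0, 0],
    [-0.001, -0.002, -0.007, 0, 0, 0],
  ],
)

```text
clock: 40.12
tcp_pos: [0.6354, -0.1096, 0.1329]
orientation: [-0.817, -3.033, 0.0]
contact_force: [0.4, -0.8, -1.9]
grip_width: 0.0621
gripper_force: 34.1
```

Call:
step_arm(
  rows=[
    [0, 0, -0.0015, 0, 0, 0],
    [0, 0, -0.0025, 0, 0, 0],
    [0, 0, -0.0025, 0, 0, 0],
  ],
)

```text
clock: 40.37
tcp_pos: [0.6357, -0.1095, 0.1317]
orientation: [0.816, 3.033, 0.0]
contact_force: [-0.6, 0.2, 0.9]
grip_width: 0.0625
gripper_force: 34.3
```

Call:
step_arm(
  rows=[
    [0, 0, -0.001, 0, 0, 0],
    [0, 0, -0.0015, 0, 0, 0],
    [0, 0, -0.0015, 0, 0, 0],
  ],
)

```text
clock: 40.62
tcp_pos: [0.6362, -0.1097, 0.1317]
orientation: [0.816, 3.032, 0.001]
contact_force: [-2.0, 0.9, 5.9]
grip_width: 0.0621
gripper_force: 34.7
```

Call:
step_arm(
  rows=[
    [0, 0, 0, 0, 0, 0],
    [0, 0, 0, 0, 0, 0],
    [0, 0, 0, 0, 0, 0],
    [0, 0, 0, 0, 0, 0],
  ],
  jaw=0,
)

```text
clock: 40.95
tcp_pos: [0.6354, -0.1094, 0.1304]
orientation: [-0.816, -3.033, 0.0]
contact_force: [-0.0, -0.1, -0.1]
grip_width: 0.0857
gripper_force: 0.0
```

Call:
step_arm(
  rows=[
    [0, 0, 0.05, 0, 0, 0],
    [0, 0, 0.1, 0, 0, 0],
    [0, 0, 0.16, 0, 0, 0],
    [0, 0, 0.2, 0, 0, 0],
    [0, 0, 0.2, 0, 0, 0],
  ],
)

```text
clock: 41.37
tcp_pos: [0.6382, -0.1107, 0.2564]
orientation: [0.815, 3.025, 0.003]
contact_force: [0.8, 0.4, 0.6]
grip_width: 0.0856
gripper_force: 0.0
```

Call:
step_arm(
  rows=[
    [-0.1, -0.15, 0, 0, 0, 0],
    [-0.2, -0.25, 0, 0, 0, 0],
    [-0.2, -0.25, 0, 0, 0, 0],
    [-0.2, -0.25, 0, 0, 0, 0],
    [-0.2, -0.25, 0, 0, 0, 0],
  ],
)

```text
clock: 41.78
tcp_pos: [0.5116, -0.2633, 0.2504]
orientation: [-0.824, -3.031, 0.002]
contact_force: [0.5, -0.1, -0.0]
grip_width: 0.0849
gripper_force: 0.0
```

Call:
step_arm(
  rows=[
    [0, 0, 0, 0, 0, 0],
    [0, 0, 0, 0, 0, 0],
    [0, 0, 0, 0, 0, 0],
    [0, 0, 0, 0, 0, 0],
    [0, 0, 0, 0, 0, 0],
  ],
)

```text
clock: 42.2
tcp_pos: [0.5166, -0.258, 0.2502]
orientation: [-0.812, -3.034, -0.0]
contact_force: [-0.1, -0.7, -0.5]
grip_width: 0.0854
gripper_force: 0.0
```

```bash
python3 - <<'E'
from h import *
_ci={n:eyes.camera_info(n) for n in("top","scene","wrist")};eyes.camera_info=lambda n:_ci[n]
o=r.get_obs();print(o["tcp_pos"],o["contact_force"])
s=eyes.grab_frame("scene");t=eyes.grab_frame("top")
for z in(.132,.136,.140,.144,.150): print(z,rim("scene",(.635,-.11),z,None,s,span=.008),rim("top",(.635,-.11),z,None,t,span=.008))
a=cv2.resize(s[110:290,150:420],None,fx=2,fy=2,interpolation=cv2.INTER_CUBIC)
b=cv2.resize(t[150:270,140:400],(540,249),interpolation=cv2.INTER_CUBIC)
cv2.imwrite("pics/fin.png",np.vstack([a,b[:235]])[:,:,::-1])
E
```

```text
[ 0.51657462 -0.25798551  0.2502142 ] [-0.10412636 -0.66577273 -0.50972627]
0.132 (array([ 0.6386, -0.1051]), 267.5) (array([ 0.6341, -0.108 ]), 201.1)
0.136 (array([ 0.6359, -0.1078]), 266.1) (array([ 0.633, -0.108]), 201.1)
0.14 (array([ 0.633 , -0.1107]), 264.8) (array([ 0.6319, -0.1076]), 201.2)
0.144 (array([ 0.6301, -0.1133]), 263.1) (array([ 0.6308, -0.1071]), 201.0)
0.15 (array([ 0.6257, -0.1171]), 260.5) (array([ 0.6292, -0.1067]), 200.6)
```

View pics/fin.png

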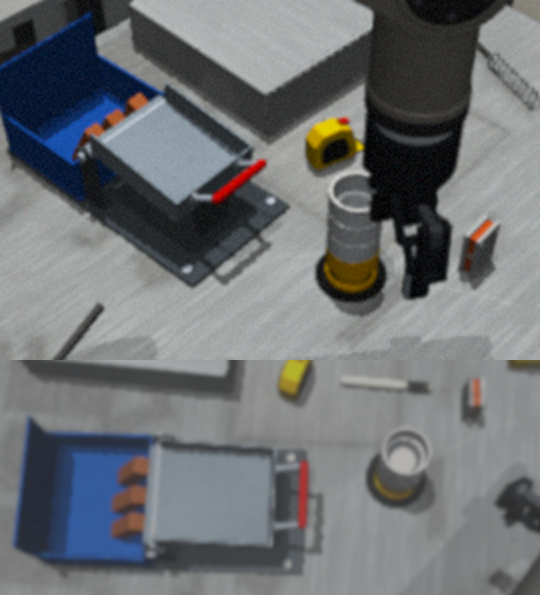

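The stack stands straight on the yellow cup (355,235), the pan is down, and the bar ends are in the bin. The rim height fits about 0.14 m, i.e. fully home. Handing in.

```bash
python3 -c "
from bench import r
print(r.hand_in())"
```

```text
the job is handed in; nothing more can be done
None
```

I handed the job in at about 42 s. The last pictures show all three bar ends in the blue bin, the pan down, and the three cups nested upright on the yellow cup in its seat; the hand-in returned no verdict, so I can't say whether it passed.

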